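# Fetch the mug from the pull-out basket behind the mill and cans

## Task

Fetch the mug from the wire pull-out basket for the black tray. The pepper mill and the two cans stand in the basket's way, so first set all three aside on the wooden chopping board; then pull the basket well out by its handle, lift out the mug and stand it upright on the floor of the black tray. Leave the tin in the basket, push the basket fully home, and then stand the mill and each can back on the very spot where it stood at the start (to about 15 mm), without knocking anything over on the way.

Things in the scene. Friction and masses are not known exactly. Their poses are not given: they have to be found in the camera images.
- rack: (All sizes here in mm.) Fixed wire shelf frame, 276 wide (y), 117 high, from 45 in front of its origin to 68 behind; its front looks along its -x. Its open wire deck, 114 above the worktop, covers the closed basket; mug and tin show through it. A wall cabinet hangs above, its front at world x = 0.59, its underside 0.58 above the worktop: keep the wrist low or leaning back.
- basket (a joint): Slide of the wire basket in the rack, m: 0 = fully home, up to 0.125 (stop) pulled out along the rack's -x, of which 0.1 brings the mug clear of the deck; starts 0 to 0.010 out. About 1.5 N friction, stays where it is left. Basket: 248 wide, 120 deep inside; its metal floor is 12 above the worktop; side and back walls reach 45, the front wall 88 above the worktop.
- basket_handle (a point): Middle of the basket's bar handle: a round bar of 9 diameter and 120 length lying along the rack's y, 112 above the worktop, 42 in front of the basket's front wall, 59 in front of the deck's edge when home. Can be pinched from above across the rack's x. It moves with the basket.
- mug: White dotted mug, 93 high, body diameter 78, open top, 0.18 to 0.28 kg, upright in the basket. Origin at its underside, midway along its 114 length over the handle: the body's axis is at local y = +18 and the handle is towards local -y, reaching -57. z up. The wall may be pinched over the rim; opposite the handle, at local (0, 52), it feels about 8 thick. The handle points roughly along the rack's -y.
- tin: Low closed round food tin, diameter 86, height 40, in the basket beside the mug (either side); loose; stays in the basket. Origin at the centre of its underside.
- pepper_mill: Dark wooden pepper mill with a small steel knob, 154 high. Foot diameter 58, waist 41, head straight and 53 in diameter from 90 to 128 above its underside (55 steel ring at 90). 0.18 to 0.34 kg. Origin at the centre of its underside, z up. Stands loose in the row of three in front of the rack.
- tall_can: Tall slim full drink can, 168 high, diameter 66, about 0.25 to 0.45 kg. Origin at the centre of its underside, z up. Stands loose in the row of three in front of the rack.
- short_can: Short full drink can, 115 high, diameter 66, 0.28 kg. Origin at the centre of its underside, z up. Stands loose in the row of three in front of the rack.
- board: Fixed wooden chopping board, 220 (x) by 200 (y), 16 thick; origin at the centre of its underside, top face 16 above the worktop; room for the mill and both cans in a triangle. Lies to the left or right of the rack, swapped with the tray.
- tray: Fixed black moulded food tray, 174 (x) by 264 (y), rim 31 high; origin at the centre of its underside. Flat inside about 120 by 190, the floor 4 to 6 above the worktop. Lies to the left or right of the rack, swapped with the board.

How it is judged:
By the outcome, as a careful person would: the job done as asked, in the order asked, and still so for the second after the job is handed in, with the robot touching nothing.
It also fails if it takes over 141 s, if anything falls off the work surface, if the arm or the gripper's body presses on something with over 40 N, if the wrist force passes 120 N, or if a joint passes its speed limit or range.

## Robot

A 6-joint arm with a two-finger parallel gripper is mounted at the origin on a cart in front of the work surface, level with it; the furniture and walls round the work are solid. World frame = base frame: x ahead of the robot, y to its left, z up, the work surface at z = 0. Lengths are in m, angles in rad, forces in N, time in s.
With the tool pointing down it reaches from about 0.35 to 0.85 m from the base axis. Payload 8.1 kg.
Tool frame: the origin (TCP) lies between the finger pads; the fingertips stand 14 mm ahead of it and the grasp point (between the pads) lies 5 mm behind it; z points along the fingers, y is the line along which they close (so a half turn about z gives the same grasp; the last joint's range is limited). The gripper opens to 93 mm and grips with 3 to 60 N. Pads are 15 mm wide; open, the fingers measure 128 mm over their backs; the gripper's body (75 mm by 188 mm) begins 65 mm behind the grasp point.
Start: joints at [-1.283, 0.13, 1.488, -0, 1.523, -0.085], TCP at [0.219, -0.559, 0.233] pointing down, gripper open.
Joint ranges: [-2.96, 2.96], [-0.89, 2.26], [0.02, 2.5], [-1.34, 4.48], [0, 2.73], [-2.66, 2.66]. Speed limits (rad/s): [2.39, 2.39, 2.79, 3.14, 3.14, 3.14].

## Interface

Orientations are given as a rotation vector (axis times angle).
In Python, from plant import robot gives the robot as it stands.
- The arm moves only by the tool arm_command, never from a script. Its argument "targets" is a list of rows, each an object of numbers: "x", "y", "z": the shift along the world's x, y, z in units of 500 mm (1.0 is 500 mm); "rx", "ry", "rz": the turn, a rotation vector about the world's x, y, z in units of 2 rad (1.0 is 2 rad); "claw": the closure in counts, from 0 (fully open) to 255 (shut). In form: [{"x": .., "y": .., "z": .., "rx": .., "ry": .., "rz": .., "claw": ..}, ...]. A call has 1 to 10 rows; each row is the pose to reach, as a shift and turn from the pose commanded when the call began; what a row does not reach only later rows make up. A row lasts 1/12 s, in which the tool goes at most 41.7 mm and 7.16 degrees, less where a joint would pass 70% of its speed; a pose out of reach is approached as far as the arm can. A call with a number of a shift or a turn outside -1 to 1 is refused whole. A call with a gripper value outside its range is refused whole. The fingers move at their own pace and stop on an object; "squeeze" is the grip in N (left out, the last holds). Time passes only in rows, so rows that repeat a pose let the fingers close. It gives the time, the measured TCP pose, the force, the opening and the grip force at its end, in the units of the state.
- robot.read_state(): the state, without advancing time (a new reading comes with each control period).
- robot.read_camera(name): name is "scene" or "top" or "wrist"; returns (picture, depth): 400x640x3 uint8, red, green, blue; 400x640 float32, m along the optical axis (not along the pixel's ray), 0 where there is no reading.
- robot.get_calibration(name): a dict with "intrinsics" (3x3 intrinsics, pixels), "origin" and "orientation" of the camera in the world. Camera axes: x right, y up, looking along -z (the intrinsics and any distortion apply to the point x, -y, -z); pixel columns grow to the right and rows downward; lengths in m; the calibration is good to about 2 mm. A picture is of the moment at which its call begins: read the wrist's pose just before it. get_calibration takes no time and is no camera call; for the wrist camera it gives the pose at the moment of the call.
- robot.close_job(): hands the job in; it is judged then, once.
The state is a dict: "t": time; "q": joint angles; "dq": joint speeds; "joint_torque": joint torques, N m; "tool_pos": TCP position; "orientation": TCP orientation; "force": force on the tool from outside, world axes, zero at the start; "wrist_torque": the same for the moment, N m; "opening": finger opening in m; "gripper_force": force on a finger pad.
Only numpy, scipy, OpenCV 4.12 (cv2) and the standard library are available. Lean on these libraries where they do the work, as an engineer would, in place of code of your own. Each camera call takes 0.05 s, during which the arm holds its last target. There are 200 camera calls.

## Working session

There is one attempt and no reset: what is moved stays moved. The work goes in short steps, Python scripts to look and compute and a tool call to move; the robot and the scene stay as the last step left them, time stands still between calls to the robot, and variables do not carry over. Pictures are saved under pics/ and viewed, at most 14 in all, crops included, and the job is handed in when it is done.

Besides the shell and the picture viewer there is one more tool, called after "Call:" as name([rows], argument=value, ...), one row to a line, values as JSON. arm_command: Moves the arm, as the interface text tells. Shifts and turns lie within -1 to 1; 1 stands for 500 mm of shift or 2 rad of turn. Its arguments: {"type":"object","properties":{"targets":{"type":"array","items":{"type":"object","properties":{"x":{"type":"number","minimum":-1,"maximum":1},"y":{"type":"number","minimum":-1,"maximum":1},"z":{"type":"number","minimum":-1,"maximum":1},"rx":{"type":"number","minimum":-1,"maximum":1},"ry":{"type":"number","minimum":-1,"maximum":1},"rz":{"type":"number","minimum":-1,"maximum":1},"claw":{"type":"number"}}}},"squeeze":{"type":"number"}},"required":["targets"]}

```bash
mkdir -p pics; ls
cat > h.py <<'E'
import numpy as np, cv2
from plant import robot
from scipy.spatial.transform import Rotation as R
def cloud(n):
    c0=robot.get_calibration(n); im,d=robot.read_camera(n)
    K=np.array(c0["intrinsics"]); o=np.array(c0["origin"]); M=np.array(c0["orientation"])
    if M.shape!=(3,3): M=R.from_rotvec(M).as_matrix()
    v,u=np.indices(d.shape)
    p=np.stack([(u-K[0,2])/K[0,0]*d,-(v-K[1,2])/K[1,1]*d,-d],-1)
    P=p@M.T+o; P[d==0]=np.nan
    return im,P,c0
def save(im,f): cv2.imwrite(f,im[:,:,::-1])
E
python3 - <<'E'
from h import *
for n in("top","scene"):
    im,P,c=cloud(n); save(im,f"pics/{n}0.png"); np.save(f"{n}0.npy",P); print(n,c)
print(robot.read_state())
E
```

```text
pics
top {'intrinsics': array([[472.59272591,   0.        , 328.58467356],
       [  0.        , 472.59272591, 196.80860022],
       [  0.        ,   0.        ,   1.        ]]), 'origin': array([0.28883885, 0.02243188, 1.51325542]), 'orientation': array([ 0.11869287, -0.12120658, -1.54736583])}
scene {'intrinsics': array([[496.21697366,   0.        , 312.69629784],
       [  0.        , 496.21697366, 193.95393295],
       [  0.        ,   0.        ,   1.        ]]), 'origin': array([-0.50830304,  0.59686686,  0.84905393]), 'orientation': array([ 0.60003976, -1.0095696 , -1.86168028])}
{'t': 0.1, 'q': array([-1.28337168e+00,  1.31062174e-01,  1.48919381e+00,  6.13922535e-06,
        1.52301547e+00, -8.54352014e-02]), 'dq': array([-0.00124816, -0.00125111, -0.00226304,  0.00030949,  0.00228075,
       -0.00029482]), 'joint_torque': array([ 3.07627251e-04, -5.61344433e+01, -4.93095481e+01,  7.69657572e-02,
        2.92008987e-02, -6.28978478e-05]), 'tool_pos': array([ 0.21842765, -0.55828617,  0.23169349]), 'orientation': array([-3.08551398e+00, -5.81989904e-01,  2.56156288e-04]), 'force': array([ 1.47505625, -0.39732834,  0.41205835]), 'wrist_torque': array([-0.04001718, -0.01780734,  0.05264559]), 'gripper_force': 0.0, 'opening': 0.0928713385403806}
```

View pics/top0.png

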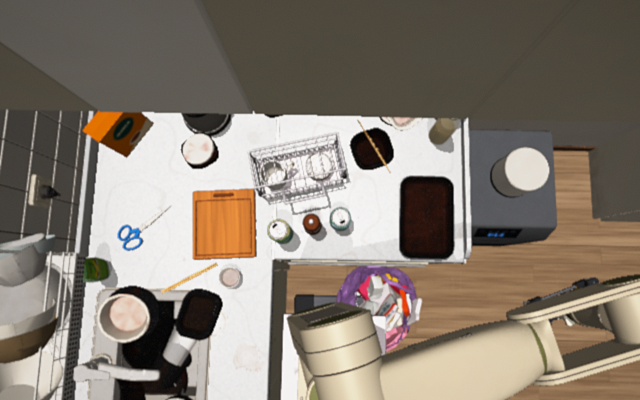

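View pics/scene0.png

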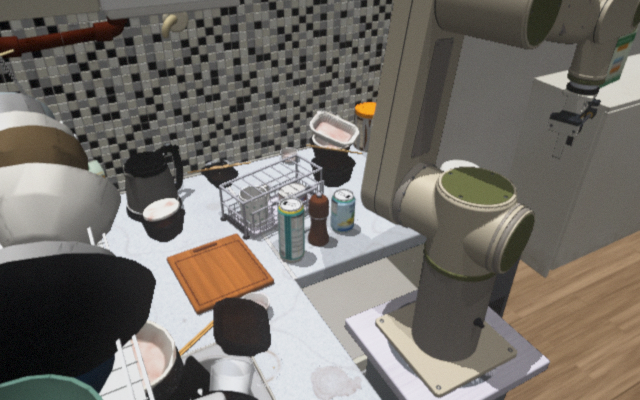

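The top view shows the tall can (280,231), mill (312,223) and short can (341,217) in a row before the rack. The board is on the left (224,225), the tray on the right (427,217), the mug at (275,172) and the tin at (320,165). The scene view confirms this.

```bash
cat > m.py <<'E'
from h import *
from scipy.optimize import least_squares
T=np.load("top0.npy"); S=np.load("scene0.npy"); A=np.vstack([T.reshape(-1,3),S.reshape(-1,3)])
def circ(p,r):
    f=lambda c:np.hypot(p[:,0]-c[0],p[:,1]-c[1])-r
    s=least_squares(f,p[:,:2].mean(0),loss="soft_l1",f_scale=.002); return s.x,np.median(abs(f(s.x)))
for n,(u,v),h,r,zz in(("tall",(280,231),.168,.033,(.03,.15)),("mill",(312,223),.154,.0265,(.095,.126)),("short",(341,217),.115,.033,(.02,.1))):
    c=np.nanmedian(T[v-3:v+4,u-3:u+4].reshape(-1,3),0); print(n,c)
    for k,Q in(("T",T),("S",S)):
        q=Q.reshape(-1,3); m=(np.hypot(q[:,0]-c[0],q[:,1]-c[1])<.05)
        t=q[m&(q[:,2]>h-.012)]; s=q[m&(q[:,2]>zz[0])&(q[:,2]<zz[1])]
        print(k,len(t),t.mean(0) if len(t) else 0,(t[:,:2].min(0)+t[:,:2].max(0))/2 if len(t) else 0,len(s),circ(s,r) if len(s)>10 else 0)
def box(im,P,lo,hi,zlo,zhi,mask=None):
    m=(P[...,0]>lo[0])&(P[...,0]<hi[0])&(P[...,1]>lo[1])&(P[...,1]<hi[1])&(P[...,2]>zlo)&(P[...,2]<zhi)
    if mask is not None:m&=mask
    return P[m]
im=cv2.imread("pics/top0.png").astype(int); b,g,r=[im[...,i] for i in range(3)]
ub=(r-b>60)&(np.indices(r.shape)[1]>185)&(np.indices(r.shape)[1]<262)&(np.indices(r.shape)[0]>182)&(np.indices(r.shape)[0]<265)
print("board",cv2.minAreaRect(T[ub][:,:2].astype(np.float32)[~np.isnan(T[ub][:,0])]),np.nanmedian(T[ub][:,2]))
ii=np.indices(r.shape); tr=(r<75)&(ii[1]>390)&(ii[1]<462)&(ii[0]>168)&(ii[0]<265)
q=T[tr];q=q[~np.isnan(q[:,0])];q=q[q[:,2]>.02]; print("tray",cv2.minAreaRect(q[:,:2].astype(np.float32)))
# rack deck
c=T[150:200,250:350].reshape(-1,3); d=c[(c[:,2]>.105)&(c[:,2]<.125)]; print("deck",len(d),cv2.minAreaRect(d[:,:2].astype(np.float32)))
c=T[180:215,285:335].reshape(-1,3); d=c[(c[:,2]>.095)&(c[:,2]<.125)]; print("handle",len(d),d.mean(0),cv2.minAreaRect(d[:,:2].astype(np.float32)))
for n,(u,v) in(("mug",(275,172)),("tin",(320,165))):
    q=T[v-16:v+17,u-18:u+19].reshape(-1,3)
    print(n,[ (z,(q[(q[:,2]>z)&(q[:,2]<=z+.01)].mean(0).round(3),((q[:,2]>z)&(q[:,2]<=z+.01)).sum())) for z in np.arange(.0,.12,.01).round(2)])
im=cv2.imread("pics/top0.png")[130:270,230:370]; cv2.imwrite("pics/crop0.png",cv2.resize(im,None,fx=4.2,fy=4.2,interpolation=2))
E
python3 m.py
```

```text
tall [0.39526573 0.15897803 0.16532943]
T 353 [0.4001392  0.16556748 0.16398143] [0.40030904 0.16563632] 95 (array([0.40105193, 0.16652196]), np.float64(0.00020593174299648326))
S 352 [0.3953487  0.17323213 0.1640201 ] [0.39793793 0.17239407] 978 (array([0.40010433, 0.17076062]), np.float64(0.0010319684717282895))
mill [0.42267185 0.06894406 0.14324274]
T 69 [0.42744299 0.07272552 0.14624255] [0.42952788 0.072003  ] 17 (array([0.42852122, 0.07290831]), np.float64(0.00021875064917297946))
S 46 [0.42355139 0.07960847 0.14708162] [0.42113881 0.08090526] 209 (array([0.42727448, 0.07661275]), np.float64(0.0013100348338534393))
short [ 0.44491198 -0.01586327  0.1119715 ]
T 331 [ 0.44486428 -0.01349551  0.11132111] [ 0.44577824 -0.01304974] 61 (array([ 0.44607687, -0.01359314]), np.float64(0.00021094244487881997))
S 287 [ 0.44059071 -0.0066106   0.1109437 ] [ 0.44174914 -0.00849535] 570 (array([ 0.44537892, -0.00927163]), np.float64(0.0011498754027618949))
board ((0.4193854331970215, 0.3534749746322632), (0.23586705327033997, 0.19854864478111267), 3.841583490371704) 0.015753817816844373
tra
[... 1480 characters left out ...]
3, 0.054, 0.047]), np.int64(310))), (np.float64(0.05), (array([0.616, 0.058, 0.053]), np.int64(205))), (np.float64(0.06), (array([0.563, 0.003, 0.062]), np.int64(1))), (np.float64(0.07), (array([nan, nan, nan]), np.int64(0))), (np.float64(0.08), (array([0.562, 0.012, 0.088]), np.int64(12))), (np.float64(0.09), (array([0.56 , 0.02 , 0.091]), np.int64(12))), (np.float64(0.1), (array([0.6  , 0.063, 0.11 ]), np.int64(4))), (np.float64(0.11), (array([0.596, 0.051, 0.116]), np.int64(149)))]m.py:27: RuntimeWarning: Mean of empty slice.
  print(n,[ (z,(q[(q[:,2]>z)&(q[:,2]<=z+.01)].mean(0).round(3),((q[:,2]>z)&(q[:,2]<=z+.01)).sum())) for z in np.arange(.0,.12,.01).round(2)])
  ret = um.true_divide(
```

View pics/crop0.png

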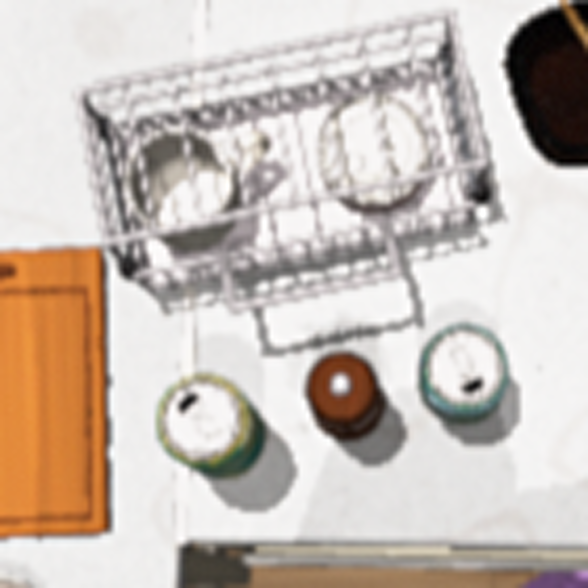

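The crop (×4.2, offset 230,130) shows the handle bar from (265,350) to (420,325). The mug is at about (185,190) with its handle towards the tin, which is at (375,150). I'll turn the bar ends and the mug rim into positions and work out the first move.

```bash
cat >> h.py <<'E'
def ray(n,u,v,z):
    c=robot.get_calibration(n); K=c["intrinsics"]; M=R.from_rotvec(c["orientation"]).as_matrix()
    d=M@np.array([(u-K[0,2])/K[0,0],-(v-K[1,2])/K[1,1],-1]); o=np.array(c["origin"]); return o+d*(z-o[2])/d[2]
def goto(x,y,z,a):
    "shift/turn units from the measured pose to TCP xyz, tool down, finger line at angle a deg (mod 180)"
    s=robot.read_state(); r0=R.from_rotvec(s["orientation"]); ty=r0.as_matrix()[:,1]; a0=np.degrees(np.arctan2(ty[1],ty[0]))
    da=(a-a0+90)%180-90; aa=np.radians(a0+da)
    Rt=R.from_matrix(np.c_[[np.sin(aa),-np.cos(aa),0],[np.cos(aa),np.sin(aa),0],[0,0,-1]])
    rv=(Rt*r0.inv()).as_rotvec()/2; d=(np.array([x,y,z])-s["tool_pos"])/.5
    print("now",s["tool_pos"].round(4),"ang",a0.round(1),"q6",s["q"][5].round(2),"t",round(s["t"],1),"open",round(s["opening"],4),"d",d.round(4),"rot",rv.round(4))
E
python3 - <<'E'
from h import *
f=lambda u,v:(230+(u+.5)/4.2-.5,130+(v+.5)/4.2-.5)
a=ray("top",*f(265,350),.112);b=ray("top",*f(420,325),.112);d=a-b
print(a,b,(a+b)/2,np.hypot(d[0],d[1]),np.degrees(np.arctan2(-d[0],d[1])))
T=np.load("top0.npy")
c=T[195:218,288:336].reshape(-1,3); c=c[(c[:,2]>.1)&(c[:,2]<.125)]
c=c[c[:,0]<.515]; print(len(c),c.mean(0)); 
p=np.polyfit(c[:,1],c[:,0],1);print(p)
# mug rim circle by clicks in the crop
print([ray("top",*f(u,v),.105).round(3) for u,v in((185,132),(133,185),(240,185),(185,250),(262,145))])
goto(.445,-.011,.30,14)
E
```

```text
[0.4542639  0.12837873 0.112     ] [0.47440726 0.01863708 0.112     ] [0.46433558 0.07350791 0.112     ] 0.11157501768877982 10.401012701796114
151 [0.48585437 0.06819978 0.1139884 ]
[0.27995195 0.46676171]
[array([0.613, 0.192, 0.105]), array([0.573, 0.228, 0.105]), array([0.575, 0.151, 0.105]), array([0.526, 0.189, 0.105]), array([0.605, 0.136, 0.105])]Traceback (most recent call last):
  File "<stdin>", line 11, in <module>
  File "h.py", line 20, in goto
    Rt=R.from_matrix(np.c_[[np.sin(aa),-np.cos(aa),0],[np.cos(aa),np.sin(aa),0],[0,0,-1]])
  File "scipy/spatial/transform/_rotation.pyx", line 1143, in scipy.spatial.transform._rotation.Rotation.from_matrix
ValueError: Non-positive determinant (left-handed or null coordinate frame) in rotation matrix 0: [[ 0.2419219   0.97029573  0.        ]
 [-0.97029573  0.2419219   0.        ]
 [ 0.          0.         -1.        ]].
```

```bash
sed -i 's/\[np.sin(aa),-np.cos(aa),0\]/[-np.sin(aa),np.cos(aa),0]/' h.py; python3 -c "
from h import *
goto(.445,-.011,.26,12)"
```

```text
now [ 0.2184 -0.5583  0.2317] ang -68.6 q6 -0.09 t 0.1 open 0.0929 d [0.4531 1.0946 0.0566] rot [-5.000e-04 -8.000e-04  7.037e-01]
```

Call:
arm_command([
  {"x":0.226,"y":0.547,"z":0.057,"rz":0.352},
  {"x":0.226,"y":0.547,"z":0.057,"rz":0.352},
  {"x":0.226,"y":0.547,"z":0.057,"rz":0.352},
  {"x":0.226,"y":0.547,"z":0.057,"rz":0.352},
  {"x":0.226,"y":0.547,"z":0.057,"rz":0.352},
  {"x":0.226,"y":0.547,"z":0.057,"rz":0.352},
  {"x":0.226,"y":0.547,"z":0.057,"rz":0.352},
  {"x":0.226,"y":0.547,"z":0.057,"rz":0.352},
  {"x":0.226,"y":0.547,"z":0.057,"rz":0.352},
  {"x":0.226,"y":0.547,"z":0.057,"rz":0.352},
])

```text
schema error: expected keys x, y, z, rx, ry, rz, claw
```

Call:
arm_command([
  {"x":0.226,"y":0.547,"rz":0.352},
  {"x":0.226,"y":0.547,"rz":0.352},
  {"x":0.226,"y":0.547,"rz":0.352},
  {"x":0.226,"y":0.547,"rz":0.352},
  {"x":0.226,"y":0.547,"rz":0.352},
  {"x":0.226,"y":0.547,"rz":0.352},
  {"x":0.226,"y":0.547,"rz":0.352},
  {"x":0.226,"y":0.547,"rz":0.352},
  {"x":0.226,"y":0.547,"rz":0.352},
  {"x":0.226,"y":0.547,"rz":0.352},
])

```text
schema error: expected keys x, y, z, rx, ry, rz, claw
```

```bash
python3 -c "
from h import *
goto(.445,-.011,.095,12)
im,P,c=cloud('wrist'); save(im,'pics/w1.png'); np.save('w1.npy',P)"
```

```text
now [ 0.2184 -0.5583  0.2317] ang -68.6 q6 -0.09 t 0.1 open 0.0929 d [ 0.4531  1.0946 -0.2734] rot [-5.000e-04 -8.000e-04  7.037e-01]
```

View pics/w1.png

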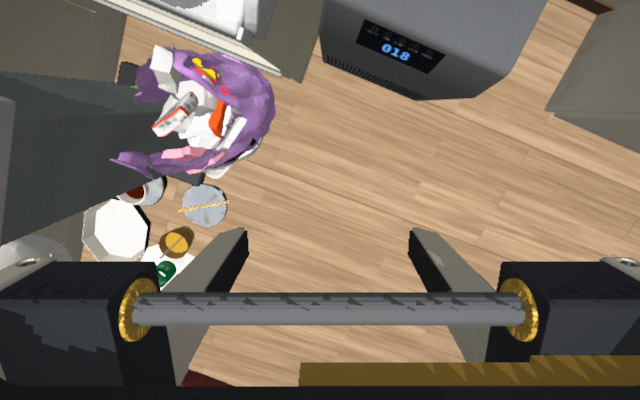

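The calls were refused because all keys are required, so this picture shows only the floor and bin from the start pose. I'll resend.

Call:
arm_command([
  {"x":0.226,"y":0.547,"z":0.057,"rx":0,"ry":0,"rz":0.352,"claw":0},
  {"x":0.226,"y":0.547,"z":0.057,"rx":0,"ry":0,"rz":0.352,"claw":0},
  {"x":0.226,"y":0.547,"z":0.057,"rx":0,"ry":0,"rz":0.352,"claw":0},
  {"x":0.226,"y":0.547,"z":0.057,"rx":0,"ry":0,"rz":0.352,"claw":0},
  {"x":0.226,"y":0.547,"z":0.057,"rx":0,"ry":0,"rz":0.352,"claw":0},
  {"x":0.226,"y":0.547,"z":0.057,"rx":0,"ry":0,"rz":0.352,"claw":0},
  {"x":0.226,"y":0.547,"z":0.057,"rx":0,"ry":0,"rz":0.352,"claw":0},
  {"x":0.226,"y":0.547,"z":0.057,"rx":0,"ry":0,"rz":0.352,"claw":0},
  {"x":0.226,"y":0.547,"z":0.057,"rx":0,"ry":0,"rz":0.352,"claw":0},
  {"x":0.226,"y":0.547,"z":0.057,"rx":0,"ry":0,"rz":0.352,"claw":0},
])

```text
t: 0.98
tool_pos: [0.3316, -0.2854, 0.2611]
orientation: [2.696, 1.612, -0.001]
force: [-0.0, -0.4, 0.5]
opening: 0.0928
gripper_force: 0.0
```

Call:
arm_command([
  {"x":0.226,"y":0.547,"z":0,"rx":0,"ry":0,"rz":0.352,"claw":0},
  {"x":0.226,"y":0.547,"z":0,"rx":0,"ry":0,"rz":0.352,"claw":0},
  {"x":0.226,"y":0.547,"z":0,"rx":0,"ry":0,"rz":0.352,"claw":0},
  {"x":0.226,"y":0.547,"z":0,"rx":0,"ry":0,"rz":0.352,"claw":0},
  {"x":0.226,"y":0.547,"z":0,"rx":0,"ry":0,"rz":0.352,"claw":0},
  {"x":0.226,"y":0.547,"z":0,"rx":0,"ry":0,"rz":0.352,"claw":0},
  {"x":0.226,"y":0.547,"z":0,"rx":0,"ry":0,"rz":0.352,"claw":0},
  {"x":0.226,"y":0.547,"z":0,"rx":0,"ry":0,"rz":0.352,"claw":0},
  {"x":0.226,"y":0.547,"z":0,"rx":0,"ry":0,"rz":0.352,"claw":0},
  {"x":0.226,"y":0.547,"z":0,"rx":0,"ry":0,"rz":0.352,"claw":0},
])

```text
t: 1.82
tool_pos: [0.4445, -0.0131, 0.2605]
orientation: [-1.977, -2.441, 0.002]
force: [-0.9, -0.2, -0.1]
opening: 0.0927
gripper_force: 0.0
```

```bash
python3 -c "
from h import *
goto(.4455,-.0115,.095,12)
im,P,c=cloud('wrist'); save(im,'pics/w2.png'); np.save('w2.npy',P)"
```

```text
now [ 0.4445 -0.0131  0.2605] ang 12.0 q6 -0.35 t 1.8 open 0.0927 d [ 0.0019  0.0031 -0.331 ] rot [ 0.0003 -0.0008  0.    ]
```

View pics/w2.png

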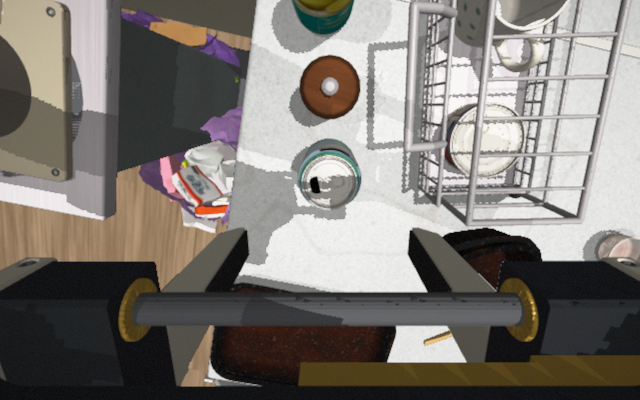

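The wrist view shows the short can at (330,175), centred between the fingers, and the mill at (330,87). The real light-grey bar is at u≈412; what I clicked earlier was its shadow. I'll measure the bar from this cloud and descend on the can.

Run:
```python
from h import *
P=np.load("w2.npy")
def m(u0,u1,v0,v1,z0,z1):
    q=P[v0:v1,u0:u1].reshape(-1,3); q=q[(q[:,2]>z0)&(q[:,2]<z1)]; return q
for n,b in(("bar",(403,424,10,145,.1,.125)),("shorttop",(295,365,140,215,.1,.125)),("milltop",(295,365,50,125,.125,.16)),("tin",(440,525,100,180,.035,.065)),("mugtop",(490,570,0,30,.09,.11)),("mughandle",(495,545,38,72,.03,.1)),("deckfront",(465,490,20,215,.105,.125))):
    q=m(*b); print(n,len(q),q.mean(0).round(4),q.min(0).round(3),q.max(0).round(3),((q.min(0)+q.max(0))/2).round(4))
    if n in("bar","deckfront"): print(np.degrees(np.arctan(-np.polyfit(q[:,1],q[:,0],1)[0])))
```

```text
bar 1428 [0.4957 0.0994 0.1159] [0.479 0.041 0.109] [0.525 0.154 0.119] [0.5022 0.0976 0.1141]
13.797805598785052
shorttop 3036 [ 0.4433 -0.0073  0.111 ] [ 0.412 -0.04   0.1  ] [0.476 0.022 0.118] [ 0.4439 -0.009   0.109 ]
milltop 3058 [0.426  0.0758 0.1398] [0.4   0.05  0.128] [0.452 0.102 0.156] [0.426  0.0758 0.1417]
tin 3851 [0.6137 0.0609 0.0492] [0.571 0.017 0.035] [0.681 0.103 0.055] [0.6262 0.0602 0.0448]
mugtop 657 [0.5903 0.1713 0.1014] [0.555 0.16  0.09 ] [0.614 0.194 0.107] [0.5847 0.1771 0.0987]
mughandle 890 [0.6104 0.1498 0.0665] [0.584 0.135 0.031] [0.656 0.18  0.1  ] [0.6201 0.1578 0.0653]
deckfront 1668 [0.5688 0.0732 0.1171] [ 0.546 -0.014  0.113] [0.601 0.158 0.12 ] [0.5734 0.0719 0.1165]
14.200494533670565
```

Call:
arm_command([
  {"x":0.002,"y":0.003,"z":-0.05,"rx":0,"ry":0,"rz":0,"claw":0},
  {"x":0.002,"y":0.003,"z":-0.11,"rx":0,"ry":0,"rz":0,"claw":0},
  {"x":0.002,"y":0.003,"z":-0.17,"rx":0,"ry":0,"rz":0,"claw":0},
  {"x":0.002,"y":0.003,"z":-0.23,"rx":0,"ry":0,"rz":0,"claw":0},
  {"x":0.002,"y":0.003,"z":-0.28,"rx":0,"ry":0,"rz":0,"claw":0},
  {"x":0.002,"y":0.003,"z":-0.32,"rx":0,"ry":0,"rz":0,"claw":0},
  {"x":0.002,"y":0.003,"z":-0.35,"rx":0,"ry":0,"rz":0,"claw":0},
  {"x":0.002,"y":0.003,"z":-0.35,"rx":0,"ry":0,"rz":0,"claw":0},
])

```text
t: 2.53
tool_pos: [0.4426, -0.0122, 0.0825]
orientation: [-1.978, -2.434, 0.006]
force: [-0.0, -0.1, 0.6]
opening: 0.0928
gripper_force: 0.0
```

Call:
arm_command([
  {"x":0,"y":0,"z":0,"rx":0,"ry":0,"rz":0,"claw":255},
  {"x":0,"y":0,"z":0,"rx":0,"ry":0,"rz":0,"claw":255},
  {"x":0,"y":0,"z":0,"rx":0,"ry":0,"rz":0,"claw":255},
  {"x":0,"y":0,"z":0,"rx":0,"ry":0,"rz":0,"claw":255},
  {"x":0,"y":0,"z":0,"rx":0,"ry":0,"rz":0,"claw":255},
  {"x":0,"y":0,"z":0,"rx":0,"ry":0,"rz":0,"claw":255},
], squeeze=25)

```text
t: 3.03
tool_pos: [0.4462, -0.0105, 0.0873]
orientation: [1.975, 2.441, 0.001]
force: [-2.4, -1.3, 5.9]
opening: 0.0647
gripper_force: 25.0
```

Call:
arm_command([
  {"x":0,"y":0,"z":0.04,"rx":0,"ry":0,"rz":0,"claw":255},
  {"x":0,"y":0,"z":0.1,"rx":0,"ry":0,"rz":0,"claw":255},
  {"x":0,"y":0,"z":0.17,"rx":0,"ry":0,"rz":0,"claw":255},
  {"x":0,"y":0,"z":0.24,"rx":0,"ry":0,"rz":0,"claw":255},
  {"x":0,"y":0,"z":0.31,"rx":0,"ry":0,"rz":0,"claw":255},
  {"x":0,"y":0,"z":0.36,"rx":0,"ry":0,"rz":0,"claw":255},
  {"x":0.002,"y":0.02,"z":0.39,"rx":0,"ry":0,"rz":0,"claw":255},
  {"x":0.008,"y":0.07,"z":0.39,"rx":0,"ry":0,"rz":0,"claw":255},
  {"x":0.014,"y":0.13,"z":0.39,"rx":0,"ry":0,"rz":0,"claw":255},
  {"x":0.02,"y":0.2,"z":0.39,"rx":0,"ry":0,"rz":0,"claw":255},
])

```text
t: 3.87
tool_pos: [0.4557, 0.0901, 0.2816]
orientation: [1.978, 2.439, 0.001]
force: [1.0, -0.8, -3.1]
opening: 0.0647
gripper_force: 25.0
```

Call:
arm_command([
  {"x":0.008,"y":0.07,"z":0,"rx":0,"ry":0,"rz":0,"claw":255},
  {"x":0.016,"y":0.14,"z":0,"rx":0,"ry":0,"rz":0,"claw":255},
  {"x":0.024,"y":0.21,"z":0,"rx":0,"ry":0,"rz":0,"claw":255},
  {"x":0.032,"y":0.28,"z":0,"rx":0,"ry":0,"rz":0,"claw":255},
  {"x":0.04,"y":0.35,"z":0,"rx":0,"ry":0,"rz":0,"claw":255},
  {"x":0.048,"y":0.42,"z":0,"rx":0,"ry":0,"rz":0,"claw":255},
  {"x":0.054,"y":0.48,"z":0,"rx":0,"ry":0,"rz":0,"claw":255},
  {"x":0.058,"y":0.52,"z":0,"rx":0,"ry":0,"rz":0,"claw":255},
  {"x":0.058,"y":0.531,"z":0,"rx":0,"ry":0,"rz":0,"claw":255},
  {"x":0.058,"y":0.531,"z":0,"rx":0,"ry":0,"rz":0,"claw":255},
])

```text
t: 4.7
tool_pos: [0.4838, 0.3565, 0.2802]
orientation: [-1.973, -2.444, 0.002]
force: [0.2, -0.4, -2.5]
opening: 0.0646
gripper_force: 25.0
```

Call:
arm_command([
  {"x":0,"y":0,"z":-0.05,"rx":0,"ry":0,"rz":0,"claw":255},
  {"x":0,"y":0,"z":-0.12,"rx":0,"ry":0,"rz":0,"claw":255},
  {"x":0,"y":0,"z":-0.19,"rx":0,"ry":0,"rz":0,"claw":255},
  {"x":0,"y":0,"z":-0.25,"rx":0,"ry":0,"rz":0,"claw":255},
  {"x":0,"y":0,"z":-0.3,"rx":0,"ry":0,"rz":0,"claw":255},
  {"x":0,"y":0,"z":-0.33,"rx":0,"ry":0,"rz":0,"claw":255},
  {"x":0,"y":0,"z":-0.345,"rx":0,"ry":0,"rz":0,"claw":255},
  {"x":0,"y":0,"z":-0.354,"rx":0,"ry":0,"rz":0,"claw":255},
  {"x":0,"y":0,"z":-0.354,"rx":0,"ry":0,"rz":0,"claw":255},
  {"x":0,"y":0,"z":-0.354,"rx":0,"ry":0,"rz":0,"claw":255},
])

```text
t: 5.53
tool_pos: [0.4855, 0.3551, 0.1056]
orientation: [1.976, 2.441, 0.003]
force: [0.8, 0.2, -2.5]
opening: 0.065
gripper_force: 25.0
```

Call:
arm_command([
  {"x":0,"y":0,"z":-0.003,"rx":0,"ry":0,"rz":0,"claw":255},
  {"x":0,"y":0,"z":-0.006,"rx":0,"ry":0,"rz":0,"claw":255},
  {"x":0,"y":0,"z":-0.006,"rx":0,"ry":0,"rz":0,"claw":0},
  {"x":0,"y":0,"z":-0.006,"rx":0,"ry":0,"rz":0,"claw":0},
  {"x":0,"y":0,"z":-0.006,"rx":0,"ry":0,"rz":0,"claw":0},
  {"x":0,"y":0,"z":-0.006,"rx":0,"ry":0,"rz":0,"claw":0},
  {"x":0,"y":0,"z":-0.006,"rx":0,"ry":0,"rz":0,"claw":0},
  {"x":0,"y":0,"z":0.04,"rx":0,"ry":0,"rz":0,"claw":0},
  {"x":0,"y":0,"z":0.1,"rx":0,"ry":0,"rz":0,"claw":0},
  {"x":0,"y":0,"z":0.17,"rx":0,"ry":0,"rz":0,"claw":0},
])

```text
t: 6.37
tool_pos: [0.4831, 0.3543, 0.1877]
orientation: [-1.975, -2.441, 0.007]
force: [-0.0, 1.4, 0.6]
opening: 0.0929
gripper_force: 0.0
```

```bash
python3 -c "
from h import *
goto(.4005,.169,.27,14)
im,P,c=cloud('top'); save(im[130:270,180:380],'pics/x.png'); np.save('t1.npy',P)
q=P.reshape(-1,3);m=(np.hypot(q[:,0]-.485,q[:,1]-.355)<.07)&(q[:,2]>.11)&(q[:,2]<.15);print(m.sum(),q[m].mean(0))"
```

```text
now [0.4831 0.3543 0.1877] ang 12.0 q6 0.34 t 6.4 open 0.0929 d [-0.1653 -0.3707  0.1646] rot [ 0.0013 -0.002   0.0172]
66 [0.49590042 0.33055313 0.12297237]
```

Call:
arm_command([
  {"x":0,"y":0,"z":0.08,"rx":0,"ry":0,"rz":0.017,"claw":0},
  {"x":-0.01,"y":-0.02,"z":0.15,"rx":0,"ry":0,"rz":0.017,"claw":0},
  {"x":-0.04,"y":-0.08,"z":0.165,"rx":0,"ry":0,"rz":0.017,"claw":0},
  {"x":-0.07,"y":-0.15,"z":0.165,"rx":0,"ry":0,"rz":0.017,"claw":0},
  {"x":-0.1,"y":-0.22,"z":0.165,"rx":0,"ry":0,"rz":0.017,"claw":0},
  {"x":-0.13,"y":-0.29,"z":0.165,"rx":0,"ry":0,"rz":0.017,"claw":0},
  {"x":-0.155,"y":-0.345,"z":0.165,"rx":0,"ry":0,"rz":0.017,"claw":0},
  {"x":-0.166,"y":-0.371,"z":0.165,"rx":0,"ry":0,"rz":0.017,"claw":0},
  {"x":-0.166,"y":-0.371,"z":0.165,"rx":0,"ry":0,"rz":0.017,"claw":0},
  {"x":-0.166,"y":-0.371,"z":0.165,"rx":0,"ry":0,"rz":0.017,"claw":0},
])

```text
t: 7.25
tool_pos: [0.4019, 0.1696, 0.2721]
orientation: [1.936, 2.473, 0.002]
force: [-0.2, 0.4, 0.2]
opening: 0.0933
gripper_force: 0.0
```

```bash
python3 -c "
from h import *
goto(.4005,.169,.12,14)
im,P,c=cloud('wrist'); 
q=P.reshape(-1,3);
m=(np.hypot(q[:,0]-.4,q[:,1]-.169)<.055)&(q[:,2]>.155)&(q[:,2]<.175);a=q[m];print(m.sum(),a.mean(0),(a.min(0)+a.max(0))/2)"
```

```text
now [0.4019 0.1696 0.2721] ang 13.9 q6 0.04 t 7.2 open 0.0933 d [-0.0027 -0.0011 -0.3041] rot [-0.0004  0.0008  0.001 ]
3772 [0.39821753 0.17257731 0.16453268] [0.39884754 0.17199456 0.16279621]
```

Call:
arm_command([
  {"x":-0.004,"y":0.001,"z":-0.05,"rx":0,"ry":0,"rz":0,"claw":0},
  {"x":-0.004,"y":0.001,"z":-0.11,"rx":0,"ry":0,"rz":0,"claw":0},
  {"x":-0.004,"y":0.001,"z":-0.17,"rx":0,"ry":0,"rz":0,"claw":0},
  {"x":-0.004,"y":0.001,"z":-0.23,"rx":0,"ry":0,"rz":0,"claw":0},
  {"x":-0.004,"y":0.001,"z":-0.28,"rx":0,"ry":0,"rz":0,"claw":0},
  {"x":-0.004,"y":0.001,"z":-0.3,"rx":0,"ry":0,"rz":0,"claw":0},
  {"x":-0.004,"y":0.001,"z":-0.3,"rx":0,"ry":0,"rz":0,"claw":0},
  {"x":-0.004,"y":0.001,"z":-0.3,"rx":0,"ry":0,"rz":0,"claw":0},
])

```text
t: 7.97
tool_pos: [0.3997, 0.1708, 0.122]
orientation: [-1.933, -2.476, 0.001]
force: [0.0, 0.3, 0.3]
opening: 0.0932
gripper_force: 0.0
```

Call:
arm_command([
  {"x":0,"y":0,"z":0,"rx":0,"ry":0,"rz":0,"claw":255},
  {"x":0,"y":0,"z":0,"rx":0,"ry":0,"rz":0,"claw":255},
  {"x":0,"y":0,"z":0,"rx":0,"ry":0,"rz":0,"claw":255},
  {"x":0,"y":0,"z":0,"rx":0,"ry":0,"rz":0,"claw":255},
  {"x":0,"y":0,"z":0,"rx":0,"ry":0,"rz":0,"claw":255},
  {"x":0,"y":0,"z":0,"rx":0,"ry":0,"rz":0,"claw":255},
], squeeze=25)

```text
t: 8.47
tool_pos: [0.3999, 0.1703, 0.1224]
orientation: [1.934, 2.475, 0.001]
force: [-0.8, 0.5, 4.2]
opening: 0.0644
gripper_force: 25.0
```

Call:
arm_command([
  {"x":0,"y":0,"z":0.03,"rx":0,"ry":0,"rz":0,"claw":255},
  {"x":0,"y":0,"z":0.08,"rx":0,"ry":0,"rz":0,"claw":255},
  {"x":-0.004,"y":0.03,"z":0.12,"rx":0,"ry":0,"rz":0,"claw":255},
  {"x":-0.014,"y":0.09,"z":0.13,"rx":0,"ry":0,"rz":0,"claw":255},
  {"x":-0.024,"y":0.16,"z":0.13,"rx":0,"ry":0,"rz":0,"claw":255},
  {"x":-0.036,"y":0.24,"z":0.13,"rx":0,"ry":0,"rz":0,"claw":255},
  {"x":-0.048,"y":0.32,"z":0.13,"rx":0,"ry":0,"rz":0,"claw":255},
  {"x":-0.06,"y":0.4,"z":0.13,"rx":0,"ry":0,"rz":0,"claw":255},
  {"x":-0.068,"y":0.45,"z":0.13,"rx":0,"ry":0,"rz":0,"claw":255},
  {"x":-0.07,"y":0.47,"z":0.13,"rx":0,"ry":0,"rz":0,"claw":255},
])

```text
t: 9.3
tool_pos: [0.3628, 0.4082, 0.1856]
orientation: [-1.93, -2.477, 0.002]
force: [0.7, 0.1, -3.9]
opening: 0.064
gripper_force: 25.0
```

Call:
arm_command([
  {"x":0,"y":0,"z":0,"rx":0,"ry":0,"rz":0,"claw":255},
  {"x":0,"y":0,"z":-0.03,"rx":0,"ry":0,"rz":0,"claw":255},
  {"x":0,"y":0,"z":-0.06,"rx":0,"ry":0,"rz":0,"claw":255},
  {"x":0,"y":0,"z":-0.08,"rx":0,"ry":0,"rz":0,"claw":255},
  {"x":0,"y":0,"z":-0.09,"rx":0,"ry":0,"rz":0,"claw":255},
  {"x":0,"y":0,"z":-0.095,"rx":0,"ry":0,"rz":0,"claw":255},
  {"x":0,"y":0,"z":-0.098,"rx":0,"ry":0,"rz":0,"claw":255},
  {"x":0,"y":0,"z":-0.098,"rx":0,"ry":0,"rz":0,"claw":255},
])

```text
t: 9.97
tool_pos: [0.3648, 0.4049, 0.1386]
orientation: [-1.935, -2.475, -0.0]
force: [0.5, 0.6, -3.8]
opening: 0.0641
gripper_force: 25.0
```

Call:
arm_command([
  {"x":0,"y":0,"z":0,"rx":0,"ry":0,"rz":0,"claw":0},
  {"x":0,"y":0,"z":0,"rx":0,"ry":0,"rz":0,"claw":0},
  {"x":0,"y":0,"z":0,"rx":0,"ry":0,"rz":0,"claw":0},
  {"x":0,"y":0,"z":0,"rx":0,"ry":0,"rz":0,"claw":0},
  {"x":0,"y":0,"z":0,"rx":0,"ry":0,"rz":0,"claw":0},
  {"x":0,"y":0,"z":0.04,"rx":0,"ry":0,"rz":0,"claw":0},
  {"x":0,"y":0,"z":0.1,"rx":0,"ry":0,"rz":0,"claw":0},
  {"x":0,"y":0,"z":0.17,"rx":0,"ry":0,"rz":0,"claw":0},
  {"x":0,"y":0,"z":0.21,"rx":0,"ry":0,"rz":0,"claw":0},
  {"x":0,"y":0,"z":0.21,"rx":0,"ry":0,"rz":0,"claw":0},
])

```text
t: 10.8
tool_pos: [0.3666, 0.4072, 0.2491]
orientation: [1.934, 2.474, 0.015]
force: [0.0, 0.8, 0.3]
opening: 0.0927
gripper_force: 0.0
```

```bash
python3 -c "
from h import *
goto(.427,.075,.26,104)"
```

```text
now [0.3666 0.4072 0.2491] ang 14.0 q6 0.5 t 10.8 open 0.0927 d [ 0.1207 -0.6643  0.0218] rot [ 2.000e-04  5.300e-03 -7.852e-01]
```

Call:
arm_command([
  {"x":0.008,"y":-0.04,"z":0.02,"rx":0,"ry":0,"rz":0,"claw":50},
  {"x":0.02,"y":-0.11,"z":0.02,"rx":0,"ry":0,"rz":0,"claw":50},
  {"x":0.034,"y":-0.19,"z":0.02,"rx":0,"ry":0,"rz":0,"claw":50},
  {"x":0.048,"y":-0.27,"z":0.02,"rx":0,"ry":0,"rz":0,"claw":50},
  {"x":0.062,"y":-0.35,"z":0.02,"rx":0,"ry":0,"rz":0,"claw":50},
  {"x":0.076,"y":-0.43,"z":0.02,"rx":0,"ry":0,"rz":0,"claw":50},
  {"x":0.09,"y":-0.51,"z":0.02,"rx":0,"ry":0,"rz":0,"claw":50},
  {"x":0.104,"y":-0.59,"z":0.02,"rx":0,"ry":0,"rz":0,"claw":50},
  {"x":0.119,"y":-0.664,"z":0.02,"rx":0,"ry":0,"rz":0,"claw":50},
  {"x":0.119,"y":-0.664,"z":0.02,"rx":0,"ry":0,"rz":0,"claw":50},
])

```text
t: 11.63
tool_pos: [0.4247, 0.0674, 0.252]
orientation: [1.941, 2.468, -0.003]
force: [-0.2, -0.4, 1.1]
opening: 0.0745
gripper_force: 0.0
```

Call:
arm_command([
  {"x":0,"y":0,"z":0,"rx":0,"ry":0,"rz":0,"claw":50},
  {"x":0,"y":0,"z":0,"rx":0,"ry":0,"rz":0,"claw":50},
  {"x":0,"y":0,"z":0,"rx":0,"ry":0,"rz":0,"claw":50},
])

```text
t: 11.88
tool_pos: [0.4238, 0.0743, 0.2523]
orientation: [-1.933, -2.476, 0.0]
force: [-0.9, 0.3, 0.6]
opening: 0.0747
gripper_force: 0.0
```

```bash
python3 -c "
from h import *
goto(.427,.075,.112,14)
im,P,c=cloud('wrist'); 
q=P.reshape(-1,3);
m=(np.hypot(q[:,0]-.427,q[:,1]-.075)<.05)&(q[:,2]>.125)&(q[:,2]<.145);a=q[m];print(m.sum(),a.mean(0),(a.min(0)+a.max(0))/2)
m=(np.hypot(q[:,0]-.427,q[:,1]-.075)<.05)&(q[:,2]>.148)&(q[:,2]<.165);a=q[m];print(m.sum(),a.mean(0),(a.min(0)+a.max(0))/2)"
```

```text
now [0.4238 0.0743 0.2523] ang 14.1 q6 -0.19 t 11.9 open 0.0747 d [ 0.0064  0.0014 -0.2806] rot [-0.0002 -0.0003 -0.0005]
2288 [0.42481672 0.07993104 0.13845594] [0.42593371 0.07596    0.13481714]
206 [0.42575537 0.07682052 0.1531402 ] [0.42584863 0.07625916 0.15251165]
```

Call:
arm_command([
  {"x":0.005,"y":0.003,"z":-0.05,"rx":0,"ry":0,"rz":0,"claw":50},
  {"x":0.005,"y":0.003,"z":-0.11,"rx":0,"ry":0,"rz":0,"claw":50},
  {"x":0.005,"y":0.003,"z":-0.17,"rx":0,"ry":0,"rz":0,"claw":50},
  {"x":0.005,"y":0.003,"z":-0.23,"rx":0,"ry":0,"rz":0,"claw":50},
  {"x":0.005,"y":0.003,"z":-0.27,"rx":0,"ry":0,"rz":0,"claw":50},
  {"x":0.005,"y":0.003,"z":-0.288,"rx":0,"ry":0,"rz":0,"claw":50},
  {"x":0.005,"y":0.003,"z":-0.288,"rx":0,"ry":0,"rz":0,"claw":50},
  {"x":0.005,"y":0.003,"z":-0.288,"rx":0,"ry":0,"rz":0,"claw":50},
])

```text
t: 12.6
tool_pos: [0.4266, 0.0755, 0.1092]
orientation: [-1.933, -2.477, 0.0]
force: [0.2, 0.1, -0.2]
opening: 0.0746
gripper_force: 0.0
```

Call:
arm_command([
  {"x":0,"y":0,"z":0,"rx":0,"ry":0,"rz":0,"claw":255},
  {"x":0,"y":0,"z":0,"rx":0,"ry":0,"rz":0,"claw":255},
  {"x":0,"y":0,"z":0,"rx":0,"ry":0,"rz":0,"claw":255},
  {"x":0,"y":0,"z":0,"rx":0,"ry":0,"rz":0,"claw":255},
  {"x":0,"y":0,"z":0,"rx":0,"ry":0,"rz":0,"claw":255},
  {"x":0,"y":0,"z":0,"rx":0,"ry":0,"rz":0,"claw":255},
], squeeze=25)

```text
t: 13.1
tool_pos: [0.4273, 0.0747, 0.1097]
orientation: [1.934, 2.474, 0.002]
force: [-1.0, 0.2, 6.4]
opening: 0.0519
gripper_force: 25.0
```

Call:
arm_command([
  {"x":0,"y":0,"z":0.03,"rx":0,"ry":0,"rz":0,"claw":255},
  {"x":0,"y":0,"z":0.08,"rx":0,"ry":0,"rz":0,"claw":255},
  {"x":-0.008,"y":0.03,"z":0.12,"rx":0,"ry":0,"rz":0,"claw":255},
  {"x":-0.024,"y":0.09,"z":0.13,"rx":0,"ry":0,"rz":0,"claw":255},
  {"x":-0.043,"y":0.16,"z":0.13,"rx":0,"ry":0,"rz":0,"claw":255},
  {"x":-0.064,"y":0.24,"z":0.13,"rx":0,"ry":0,"rz":0,"claw":255},
  {"x":-0.086,"y":0.32,"z":0.13,"rx":0,"ry":0,"rz":0,"claw":255},
  {"x":-0.106,"y":0.39,"z":0.13,"rx":0,"ry":0,"rz":0,"claw":255},
  {"x":-0.12,"y":0.445,"z":0.13,"rx":0,"ry":0,"rz":0,"claw":255},
  {"x":-0.124,"y":0.46,"z":0.13,"rx":0,"ry":0,"rz":0,"claw":255},
])

```text
t: 13.93
tool_pos: [0.3629, 0.308, 0.1734]
orientation: [-1.93, -2.477, -0.001]
force: [0.3, 0.6, -2.3]
opening: 0.0522
gripper_force: 25.0
```

Call:
arm_command([
  {"x":0,"y":0,"z":0,"rx":0,"ry":0,"rz":0,"claw":255},
  {"x":0,"y":0,"z":-0.03,"rx":0,"ry":0,"rz":0,"claw":255},
  {"x":0,"y":0,"z":-0.06,"rx":0,"ry":0,"rz":0,"claw":255},
  {"x":0,"y":0,"z":-0.08,"rx":0,"ry":0,"rz":0,"claw":255},
  {"x":0,"y":0,"z":-0.09,"rx":0,"ry":0,"rz":0,"claw":255},
  {"x":0,"y":0,"z":-0.095,"rx":0,"ry":0,"rz":0,"claw":255},
  {"x":0,"y":0,"z":-0.098,"rx":0,"ry":0,"rz":0,"claw":255},
  {"x":0,"y":0,"z":-0.098,"rx":0,"ry":0,"rz":0,"claw":255},
])

```text
t: 14.6
tool_pos: [0.3647, 0.3041, 0.1257]
orientation: [-1.935, -2.474, 0.001]
force: [-6.6, -2.1, 7.2]
opening: 0.0527
gripper_force: 25.0
```

Call:
arm_command([
  {"x":0,"y":0,"z":0,"rx":0,"ry":0,"rz":0,"claw":30},
  {"x":0,"y":0,"z":0,"rx":0,"ry":0,"rz":0,"claw":30},
  {"x":0,"y":0,"z":0,"rx":0,"ry":0,"rz":0,"claw":30},
  {"x":0,"y":0,"z":0,"rx":0,"ry":0,"rz":0,"claw":30},
  {"x":0,"y":0,"z":0,"rx":0,"ry":0,"rz":0,"claw":30},
  {"x":0,"y":0,"z":0.04,"rx":0,"ry":0,"rz":0,"claw":30},
  {"x":0,"y":0,"z":0.1,"rx":0,"ry":0,"rz":0,"claw":30},
  {"x":0,"y":0,"z":0.17,"rx":0,"ry":0,"rz":0,"claw":30},
  {"x":0,"y":0,"z":0.23,"rx":0,"ry":0,"rz":0,"claw":30},
  {"x":0,"y":0,"z":0.23,"rx":0,"ry":0,"rz":0,"claw":30},
])

```text
t: 15.43
tool_pos: [0.3672, 0.3065, 0.247]
orientation: [1.932, 2.473, 0.016]
force: [0.8, 0.4, 2.0]
opening: 0.0819
gripper_force: 0.0
```

Run:
```python
from h import *
im,P,c=cloud('top'); q=P[195:218,260:340]; 
T=np.load('top0.npy')
for n,A in(('0',T),('1',P)):
    c=A[180:215,270:345].reshape(-1,3); c=c[(c[:,2]>.104)&(c[:,2]<.122)&(c[:,1]>.055)&(c[:,1]<.14)&(c[:,0]<.535)&(c[:,0]>.46)]
    print(n,len(c),c.mean(0))
goto(.494,.0985,.25,14)
cv2.imwrite('pics/c1.png',cv2.resize(im[120:280,180:360,::-1],None,fx=3.5,fy=3.5,interpolation=2))
```

```text
0 85 [0.49746539 0.09794047 0.11546875]
1 86 [0.49761955 0.09769497 0.11509787]
now [0.3665 0.306  0.2439] ang 14.0 q6 0.34 t 15.5 open 0.082 d [ 0.2551 -0.415   0.0122] rot [-0.0021  0.0031  0.0001]
```

View pics/c1.png

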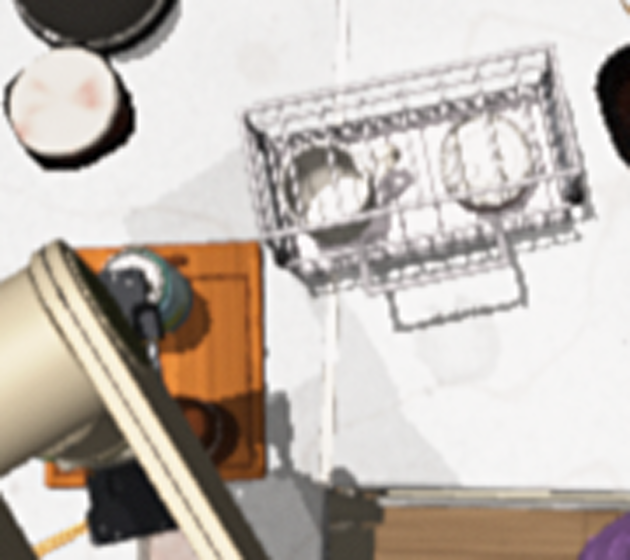

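The short can and mill stand on the board (the tall can is hidden by the arm). The handle bar is confirmed at about (.497,.098). Now the handle.

Call:
arm_command([
  {"x":0.02,"y":-0.03,"z":0.01,"rx":0,"ry":0,"rz":0,"claw":173},
  {"x":0.05,"y":-0.09,"z":0.01,"rx":0,"ry":0,"rz":0,"claw":173},
  {"x":0.09,"y":-0.15,"z":0.01,"rx":0,"ry":0,"rz":0,"claw":173},
  {"x":0.13,"y":-0.22,"z":0.01,"rx":0,"ry":0,"rz":0,"claw":173},
  {"x":0.17,"y":-0.29,"z":0.01,"rx":0,"ry":0,"rz":0,"claw":173},
  {"x":0.22,"y":-0.35,"z":0.01,"rx":0,"ry":0,"rz":0,"claw":173},
  {"x":0.25,"y":-0.4,"z":0.01,"rx":0,"ry":0,"rz":0,"claw":173},
  {"x":0.258,"y":-0.415,"z":0.01,"rx":0,"ry":0,"rz":0,"claw":173},
  {"x":0.258,"y":-0.415,"z":0.01,"rx":0,"ry":0,"rz":0,"claw":173},
  {"x":0.258,"y":-0.415,"z":0.01,"rx":0,"ry":0,"rz":0,"claw":173},
])

```text
t: 16.32
tool_pos: [0.4929, 0.0974, 0.2436]
orientation: [-1.935, -2.473, 0.001]
force: [-0.5, 0.3, 0.1]
opening: 0.0299
gripper_force: 0.0
```

Run:
```python
from h import *
goto(.4965,.098,.107,14)
```

```text
now [0.4929 0.0974 0.2436] ang 13.9 q6 -0.15 t 16.3 open 0.0299 d [ 0.0072  0.0012 -0.2732] rot [-0.0002 -0.001   0.0008]
```

Call:
arm_command([
  {"x":0.007,"y":0.001,"z":-0.05,"rx":0,"ry":0,"rz":0,"claw":173},
  {"x":0.007,"y":0.001,"z":-0.11,"rx":0,"ry":0,"rz":0,"claw":173},
  {"x":0.007,"y":0.001,"z":-0.16,"rx":0,"ry":0,"rz":0,"claw":173},
  {"x":0.007,"y":0.001,"z":-0.21,"rx":0,"ry":0,"rz":0,"claw":173},
  {"x":0.007,"y":0.001,"z":-0.25,"rx":0,"ry":0,"rz":0,"claw":173},
  {"x":0.007,"y":0.001,"z":-0.273,"rx":0,"ry":0,"rz":0,"claw":173},
  {"x":0.007,"y":0.001,"z":-0.273,"rx":0,"ry":0,"rz":0,"claw":173},
  {"x":0.007,"y":0.001,"z":-0.273,"rx":0,"ry":0,"rz":0,"claw":173},
])

```text
t: 16.98
tool_pos: [0.4964, 0.0987, 0.1081]
orientation: [-1.932, -2.476, 0.001]
force: [0.3, 1.1, 1.0]
opening: 0.03
gripper_force: 0.0
```

Call:
arm_command([
  {"x":0,"y":0,"z":0,"rx":0,"ry":0,"rz":0,"claw":255},
  {"x":0,"y":0,"z":0,"rx":0,"ry":0,"rz":0,"claw":255},
  {"x":0,"y":0,"z":0,"rx":0,"ry":0,"rz":0,"claw":255},
  {"x":0,"y":0,"z":0,"rx":0,"ry":0,"rz":0,"claw":255},
  {"x":0,"y":0,"z":0,"rx":0,"ry":0,"rz":0,"claw":255},
  {"x":0,"y":0,"z":0,"rx":0,"ry":0,"rz":0,"claw":255},
], squeeze=20)

```text
t: 17.48
tool_pos: [0.4978, 0.0978, 0.1093]
orientation: [1.934, 2.474, 0.002]
force: [-1.3, -0.1, 5.3]
opening: 0.0081
gripper_force: 20.0
```

Call:
arm_command([
  {"x":-0.005,"y":-0.001,"z":0,"rx":0,"ry":0,"rz":0,"claw":255},
  {"x":-0.013,"y":-0.003,"z":0,"rx":0,"ry":0,"rz":0,"claw":255},
  {"x":-0.024,"y":-0.006,"z":0,"rx":0,"ry":0,"rz":0,"claw":255},
  {"x":-0.036,"y":-0.009,"z":0,"rx":0,"ry":0,"rz":0,"claw":255},
  {"x":-0.048,"y":-0.012,"z":0,"rx":0,"ry":0,"rz":0,"claw":255},
  {"x":-0.06,"y":-0.015,"z":0,"rx":0,"ry":0,"rz":0,"claw":255},
  {"x":-0.072,"y":-0.018,"z":0,"rx":0,"ry":0,"rz":0,"claw":255},
  {"x":-0.084,"y":-0.021,"z":0,"rx":0,"ry":0,"rz":0,"claw":255},
  {"x":-0.096,"y":-0.024,"z":0,"rx":0,"ry":0,"rz":0,"claw":255},
  {"x":-0.108,"y":-0.027,"z":0,"rx":0,"ry":0,"rz":0,"claw":255},
])

```text
t: 18.32
tool_pos: [0.4436, 0.0849, 0.1093]
orientation: [1.934, 2.474, 0.004]
force: [1.2, 4.8, 8.2]
opening: 0.0081
gripper_force: 20.0
```

Call:
arm_command([
  {"x":-0.012,"y":-0.003,"z":0,"rx":0,"ry":0,"rz":0,"claw":255},
  {"x":-0.024,"y":-0.006,"z":0,"rx":0,"ry":0,"rz":0,"claw":255},
  {"x":-0.036,"y":-0.009,"z":0,"rx":0,"ry":0,"rz":0,"claw":255},
  {"x":-0.048,"y":-0.012,"z":0,"rx":0,"ry":0,"rz":0,"claw":255},
  {"x":-0.06,"y":-0.015,"z":0,"rx":0,"ry":0,"rz":0,"claw":255},
  {"x":-0.072,"y":-0.018,"z":0,"rx":0,"ry":0,"rz":0,"claw":255},
  {"x":-0.084,"y":-0.021,"z":0,"rx":0,"ry":0,"rz":0,"claw":255},
  {"x":-0.096,"y":-0.024,"z":0,"rx":0,"ry":0,"rz":0,"claw":255},
  {"x":-0.104,"y":-0.026,"z":0,"rx":0,"ry":0,"rz":0,"claw":255},
  {"x":-0.109,"y":-0.027,"z":0,"rx":0,"ry":0,"rz":0,"claw":255},
])

```text
t: 19.15
tool_pos: [0.3889, 0.0718, 0.1092]
orientation: [1.934, 2.475, 0.005]
force: [0.8, 6.4, 7.8]
opening: 0.0084
gripper_force: 20.0
```

Call:
arm_command([
  {"x":0,"y":0,"z":0,"rx":0,"ry":0,"rz":0,"claw":255},
  {"x":0,"y":0,"z":0,"rx":0,"ry":0,"rz":0,"claw":173},
  {"x":0,"y":0,"z":0,"rx":0,"ry":0,"rz":0,"claw":173},
  {"x":0,"y":0,"z":0,"rx":0,"ry":0,"rz":0,"claw":173},
  {"x":0,"y":0,"z":0,"rx":0,"ry":0,"rz":0,"claw":173},
  {"x":0,"y":0,"z":0.05,"rx":0,"ry":0,"rz":0,"claw":173},
  {"x":0,"y":0,"z":0.12,"rx":0,"ry":0,"rz":0,"claw":173},
  {"x":0,"y":0,"z":0.2,"rx":0,"ry":0,"rz":0,"claw":173},
  {"x":0,"y":0,"z":0.28,"rx":0,"ry":0,"rz":0,"claw":173},
  {"x":0,"y":0,"z":0.28,"rx":0,"ry":0,"rz":0,"claw":173},
])

```text
t: 19.98
tool_pos: [0.3918, 0.0708, 0.2564]
orientation: [1.929, 2.468, 0.012]
force: [1.3, -0.3, 1.4]
opening: 0.0298
gripper_force: 0.0
```

Run:
```python
from h import *
goto(.48,.24,.25,104)
im,P,c=cloud('top'); np.save('t2.npy',P); im2,P2,c=cloud('wrist'); np.save('w3.npy',P2)
cv2.imwrite('pics/c2.png',cv2.resize(im[130:270,220:360,::-1],None,fx=4,fy=4,interpolation=2)); save(im2,'pics/w3.png')
```

```text
now [0.3918 0.0708 0.2564] ang 14.0 q6 -0.19 t 20.0 open 0.0298 d [ 0.1763  0.3384 -0.0128] rot [ 0.0043  0.0047 -0.7852]
```

View pics/w3.png

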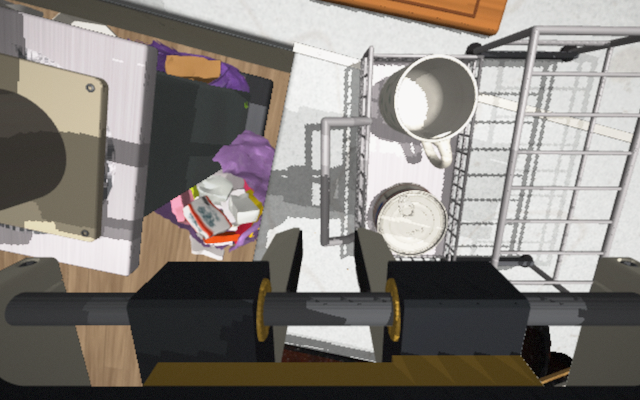

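The basket is out. The mug rim is at about (435,97), the handle points down-image to (437,152) along rack −y, and the tin is at (410,220).

Run:
```python
from h import *
from scipy.optimize import least_squares
P=np.load('w3.npy')
q=P[40:150,375:485].reshape(-1,3); q=q[(q[:,2]>.095)&(q[:,2]<.112)]
s=least_squares(lambda c:np.hypot(q[:,0]-c[0],q[:,1]-c[1])-c[2],[.5,.16,.037],loss='soft_l1',f_scale=.001)
print("rim",len(q),s.x,q.mean(0),q.min(0),q.max(0))
h=P[138:172,415:460].reshape(-1,3); h=h[(h[:,2]>.04)&(h[:,2]<.1)]; print("handle",len(h),h.mean(0),h.max(0),h.min(0))
far=h[np.hypot(*(h[:,:2]-s.x[:2]).T)>.045].mean(0)[:2]; d=far-s.x[:2]; print("far",far,"dir deg",np.degrees(np.arctan2(d[1],d[0])))
T=np.load('t2.npy').reshape(-1,3); m=(np.hypot(T[:,0]-s.x[0],T[:,1]-s.x[1])<.055)&(T[:,2]>.09)&(T[:,2]<.112); q=T[m]
print("top rim",len(q),q.mean(0),(q.min(0)+q.max(0))/2)
s2=least_squares(lambda c:np.hypot(q[:,0]-c[0],q[:,1]-c[1])-.037,s.x[:2],loss='soft_l1',f_scale=.001);print(s2.x)
u=-d/np.hypot(*d); print("pinch",s.x[:2]+u*.034)
```

```text
rim 1581 [0.4675173  0.17275252 0.03728536] [0.47415062 0.17224428 0.10241997] [0.42940803 0.13027706 0.09501677] [0.50742014 0.21207774 0.10764906]
handle 541 [0.49851114 0.12483548 0.07896456] [0.51025515 0.14286847 0.09999694] [0.4764058  0.11004212 0.04002532]
far [0.49998143 0.12277782] dir deg -56.991788518573735<stdin>:10: RuntimeWarning: Mean of empty slice.
  ret = um.true_divide(
Traceback (most recent call last):
ValueError: zero-size array to reduction operation minimum which has no identity
```

Run:
```python
from h import *
goto(.479,.2047,.19,70)
```

```text
now [0.3897 0.0707 0.2499] ang 14.0 q6 -0.19 t 20.1 open 0.03 d [ 0.1786  0.2681 -0.1198] rot [-0.001   0.0017  0.4889]
```

Call:
arm_command([
  {"x":0.018,"y":0.027,"z":0,"rx":0,"ry":0,"rz":0.06,"claw":180},
  {"x":0.04,"y":0.06,"z":0,"rx":0,"ry":0,"rz":0.12,"claw":180},
  {"x":0.065,"y":0.098,"z":0,"rx":0,"ry":0,"rz":0.18,"claw":180},
  {"x":0.09,"y":0.135,"z":0,"rx":0,"ry":0,"rz":0.24,"claw":180},
  {"x":0.115,"y":0.173,"z":0,"rx":0,"ry":0,"rz":0.3,"claw":180},
  {"x":0.14,"y":0.21,"z":0,"rx":0,"ry":0,"rz":0.36,"claw":180},
  {"x":0.165,"y":0.245,"z":0,"rx":0,"ry":0,"rz":0.42,"claw":180},
  {"x":0.178,"y":0.268,"z":-0.05,"rx":0,"ry":0,"rz":0.47,"claw":180},
  {"x":0.178,"y":0.268,"z":-0.1,"rx":0,"ry":0,"rz":0.489,"claw":180},
  {"x":0.178,"y":0.268,"z":-0.12,"rx":0,"ry":0,"rz":0.489,"claw":180},
])

```text
t: 20.92
tool_pos: [0.4748, 0.2043, 0.1821]
orientation: [-0.539, -3.087, 0.006]
force: [-0.6, 0.6, -0.5]
opening: 0.0275
gripper_force: 0.0
```

Call:
arm_command([
  {"x":0,"y":0,"z":0,"rx":0,"ry":0,"rz":0,"claw":180},
  {"x":0,"y":0,"z":0,"rx":0,"ry":0,"rz":0,"claw":180},
  {"x":0,"y":0,"z":0,"rx":0,"ry":0,"rz":0,"claw":180},
])

```text
t: 21.17
tool_pos: [0.4778, 0.2045, 0.1891]
orientation: [0.548, 3.093, 0.001]
force: [0.2, -0.3, 0.7]
opening: 0.0276
gripper_force: 0.0
```

Run:
```python
from h import *
from scipy.optimize import least_squares
goto(.479,.2047,.09,70)
im,P,c=cloud('wrist'); save(im,'pics/w4.png')
q=P.reshape(-1,3); q=q[(q[:,2]>.095)&(q[:,2]<.11)&(np.hypot(q[:,0]-.4675,q[:,1]-.1728)<.05)]
if len(q)>50:
  s=least_squares(lambda c:np.hypot(q[:,0]-c[0],q[:,1]-c[1])-c[2],[.4675,.1728,.037],loss='soft_l1',f_scale=.001); print(len(q),s.x)
```

```text
now [0.4778 0.2045 0.1891] ang 69.9 q6 -0.91 t 21.2 open 0.0276 d [ 0.0023  0.0005 -0.1982] rot [-0.0001  0.0005  0.0007]
1613 [0.46768697 0.17344553 0.03716655]
```

View pics/w4.png

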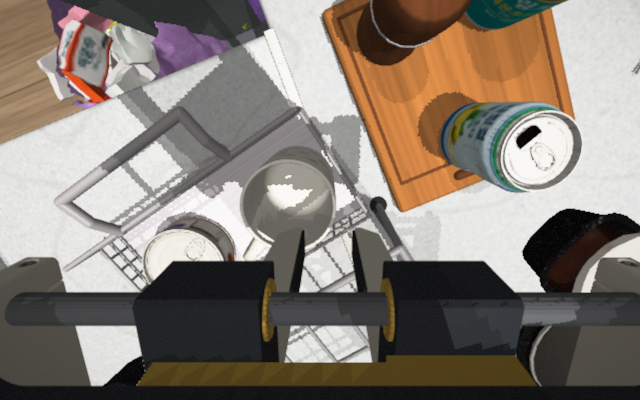

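The wrist view shows the rim at (290,205) just ahead of the fingers, with the cans and mill upright on the board. The rim fit agrees, so I'll descend and pinch.

Call:
arm_command([
  {"x":0.003,"y":0.002,"z":-0.03,"rx":0,"ry":0,"rz":0,"claw":180},
  {"x":0.003,"y":0.002,"z":-0.07,"rx":0,"ry":0,"rz":0,"claw":180},
  {"x":0.003,"y":0.002,"z":-0.11,"rx":0,"ry":0,"rz":0,"claw":180},
  {"x":0.003,"y":0.002,"z":-0.15,"rx":0,"ry":0,"rz":0,"claw":180},
  {"x":0.003,"y":0.002,"z":-0.18,"rx":0,"ry":0,"rz":0,"claw":180},
  {"x":0.003,"y":0.002,"z":-0.198,"rx":0,"ry":0,"rz":0,"claw":180},
  {"x":0.003,"y":0.002,"z":-0.198,"rx":0,"ry":0,"rz":0,"claw":180},
  {"x":0.003,"y":0.002,"z":-0.198,"rx":0,"ry":0,"rz":0,"claw":180},
])

```text
t: 21.88
tool_pos: [0.4796, 0.2057, 0.0901]
orientation: [0.546, 3.093, 0.001]
force: [0.3, -0.4, -0.5]
opening: 0.0272
gripper_force: 0.0
```

Call:
arm_command([
  {"x":0,"y":0,"z":0,"rx":0,"ry":0,"rz":0,"claw":255},
  {"x":0,"y":0,"z":0,"rx":0,"ry":0,"rz":0,"claw":255},
  {"x":0,"y":0,"z":0,"rx":0,"ry":0,"rz":0,"claw":255},
  {"x":0,"y":0,"z":0,"rx":0,"ry":0,"rz":0,"claw":255},
  {"x":0,"y":0,"z":0,"rx":0,"ry":0,"rz":0,"claw":255},
  {"x":0,"y":0,"z":0.01,"rx":0,"ry":0,"rz":0,"claw":255},
  {"x":0,"y":0,"z":0.03,"rx":0,"ry":0,"rz":0,"claw":255},
], squeeze=35)

```text
t: 22.47
tool_pos: [0.478, 0.2055, 0.1034]
orientation: [-0.545, -3.092, 0.001]
force: [-1.2, 0.5, -1.9]
opening: 0.0096
gripper_force: 34.3
```

Call:
arm_command([
  {"x":0,"y":0,"z":0.03,"rx":0,"ry":0,"rz":0,"claw":255},
  {"x":0,"y":0,"z":0.07,"rx":0,"ry":0,"rz":0,"claw":255},
  {"x":0,"y":0,"z":0.12,"rx":0,"ry":0,"rz":0,"claw":255},
  {"x":0,"y":0,"z":0.17,"rx":0,"ry":0,"rz":0,"claw":255},
  {"x":0,"y":0,"z":0.22,"rx":0,"ry":0,"rz":0,"claw":255},
  {"x":0,"y":0,"z":0.26,"rx":0,"ry":0,"rz":0,"claw":255},
  {"x":0,"y":0,"z":0.29,"rx":0,"ry":0,"rz":0,"claw":255},
  {"x":0,"y":-0.02,"z":0.3,"rx":0,"ry":0,"rz":-0.02,"claw":255},
  {"x":0,"y":-0.06,"z":0.3,"rx":0,"ry":0,"rz":-0.04,"claw":255},
  {"x":0,"y":-0.12,"z":0.3,"rx":0,"ry":0,"rz":-0.06,"claw":255},
])

```text
t: 23.3
tool_pos: [0.4788, 0.1461, 0.2545]
orientation: [0.732, 3.055, 0.001]
force: [0.8, -1.5, -2.7]
opening: 0.009
gripper_force: 34.3
```

Call:
arm_command([
  {"x":0,"y":-0.07,"z":0,"rx":0,"ry":0,"rz":-0.02,"claw":255},
  {"x":0,"y":-0.14,"z":0,"rx":0,"ry":0,"rz":-0.04,"claw":255},
  {"x":0,"y":-0.21,"z":0,"rx":0,"ry":0,"rz":-0.06,"claw":255},
  {"x":0,"y":-0.28,"z":0,"rx":0,"ry":0,"rz":-0.09,"claw":255},
  {"x":0,"y":-0.35,"z":0,"rx":0,"ry":0,"rz":-0.12,"claw":255},
  {"x":0,"y":-0.42,"z":0,"rx":0,"ry":0,"rz":-0.15,"claw":255},
  {"x":0,"y":-0.49,"z":0,"rx":0,"ry":0,"rz":-0.17,"claw":255},
  {"x":0,"y":-0.56,"z":0,"rx":0,"ry":0,"rz":-0.2,"claw":255},
  {"x":0,"y":-0.62,"z":0,"rx":0,"ry":0,"rz":-0.21,"claw":255},
  {"x":0,"y":-0.66,"z":0,"rx":0,"ry":0,"rz":-0.219,"claw":255},
])

```text
t: 24.13
tool_pos: [0.4777, -0.1874, 0.2535]
orientation: [-1.383, -2.82, 0.001]
force: [-0.4, 0.7, -2.6]
opening: 0.0094
gripper_force: 34.3
```

Call:
arm_command([
  {"x":0,"y":0,"z":0,"rx":0,"ry":0,"rz":0,"claw":255},
  {"x":0,"y":0,"z":0,"rx":0,"ry":0,"rz":0,"claw":255},
])

```text
t: 24.3
tool_pos: [0.4781, -0.1854, 0.2534]
orientation: [-1.381, -2.82, -0.0]
force: [0.3, 0.6, -2.8]
opening: 0.0093
gripper_force: 34.3
```

Run:
```python
from h import *
goto(.488,-.250,.088,38)
im,P,c=cloud('wrist'); save(im,'pics/w5.png')
```

```text
now [ 0.4781 -0.1854  0.2534] ang 37.8 q6 -1.13 t 24.3 open 0.0093 d [ 0.0198 -0.1293 -0.3308] rot [-0.0004 -0.0007  0.0016]
```

View pics/w5.png

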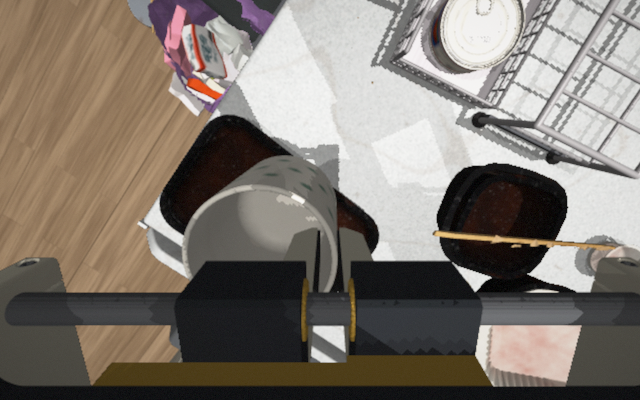

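The mug is held upright beside the tray, and the tin is still in the basket. I'll lower it.

Call:
arm_command([
  {"x":0.006,"y":-0.04,"z":0,"rx":0,"ry":0,"rz":0,"claw":255},
  {"x":0.014,"y":-0.09,"z":-0.02,"rx":0,"ry":0,"rz":0,"claw":255},
  {"x":0.02,"y":-0.125,"z":-0.06,"rx":0,"ry":0,"rz":0,"claw":255},
  {"x":0.02,"y":-0.13,"z":-0.11,"rx":0,"ry":0,"rz":0,"claw":255},
  {"x":0.02,"y":-0.13,"z":-0.17,"rx":0,"ry":0,"rz":0,"claw":255},
  {"x":0.02,"y":-0.13,"z":-0.23,"rx":0,"ry":0,"rz":0,"claw":255},
  {"x":0.02,"y":-0.13,"z":-0.28,"rx":0,"ry":0,"rz":0,"claw":255},
  {"x":0.02,"y":-0.13,"z":-0.315,"rx":0,"ry":0,"rz":0,"claw":255},
  {"x":0.02,"y":-0.13,"z":-0.33,"rx":0,"ry":0,"rz":0,"claw":255},
  {"x":0.02,"y":-0.13,"z":-0.33,"rx":0,"ry":0,"rz":0,"claw":255},
])

```text
t: 25.18
tool_pos: [0.4877, -0.2473, 0.0868]
orientation: [-1.373, -2.821, -0.001]
force: [-0.6, -0.1, -2.0]
opening: 0.009
gripper_force: 34.4
```

Call:
arm_command([
  {"x":0,"y":0,"z":-0.002,"rx":0,"ry":0,"rz":0,"claw":255},
  {"x":0,"y":0,"z":-0.004,"rx":0,"ry":0,"rz":0,"claw":255},
  {"x":0,"y":0,"z":-0.006,"rx":0,"ry":0,"rz":0,"claw":255},
  {"x":0,"y":0,"z":-0.006,"rx":0,"ry":0,"rz":0,"claw":255},
])

```text
t: 25.52
tool_pos: [0.4898, -0.2497, 0.0874]
orientation: [1.375, 2.822, -0.0]
force: [-0.3, -1.1, -2.5]
opening: 0.0094
gripper_force: 34.4
```

Call:
arm_command([
  {"x":0,"y":0,"z":-0.003,"rx":0,"ry":0,"rz":0,"claw":255},
  {"x":0,"y":0,"z":-0.006,"rx":0,"ry":0,"rz":0,"claw":255},
  {"x":0,"y":0,"z":-0.009,"rx":0,"ry":0,"rz":0,"claw":255},
  {"x":0,"y":0,"z":-0.009,"rx":0,"ry":0,"rz":0,"claw":255},
])

```text
t: 25.85
tool_pos: [0.4901, -0.2497, 0.0833]
orientation: [1.375, 2.822, 0.0]
force: [-1.2, 2.6, 8.1]
opening: 0.0094
gripper_force: 34.4
```

Call:
arm_command([
  {"x":0,"y":0,"z":0,"rx":0,"ry":0,"rz":0,"claw":180},
  {"x":0,"y":0,"z":0,"rx":0,"ry":0,"rz":0,"claw":180},
  {"x":0,"y":0,"z":0,"rx":0,"ry":0,"rz":0,"claw":180},
  {"x":0,"y":0,"z":0,"rx":0,"ry":0,"rz":0,"claw":180},
  {"x":0,"y":0,"z":0.03,"rx":0,"ry":0,"rz":0,"claw":180},
  {"x":0,"y":0,"z":0.08,"rx":0,"ry":0,"rz":0,"claw":180},
  {"x":0,"y":0,"z":0.15,"rx":0,"ry":0,"rz":0,"claw":180},
  {"x":0,"y":0,"z":0.22,"rx":0,"ry":0,"rz":0,"claw":180},
  {"x":0,"y":0,"z":0.29,"rx":0,"ry":0,"rz":0,"claw":180},
  {"x":0,"y":0,"z":0.32,"rx":0,"ry":0,"rz":0,"claw":180},
])

```text
t: 26.68
tool_pos: [0.4905, -0.2503, 0.2472]
orientation: [1.373, 2.818, -0.001]
force: [0.2, 0.0, 1.5]
opening: 0.0272
gripper_force: 0.0
```

Run:
```python
from h import *
goto(.3893,.0708,.24,14)
im,P,c=cloud('wrist'); save(im,'pics/w6.png')
im,P,c=cloud('top'); q=P.reshape(-1,3)
q=q[(q[:,2]>.06)&(q[:,2]<.11)&(abs(q[:,0]-.46)<.1)&(abs(q[:,1]+.28)<.1)]; print(len(q),q.mean(0),q.max(0))
```

```text
now [ 0.4905 -0.2503  0.2472] ang 38.0 q6 -1.23 t 26.7 open 0.0272 d [-0.2024  0.6421 -0.0145] rot [ 0.0023  0.0023 -0.2098]
145 [ 0.45500815 -0.28292021  0.08503764] [ 0.50086077 -0.23524177  0.10450917]
```

View pics/w6.png

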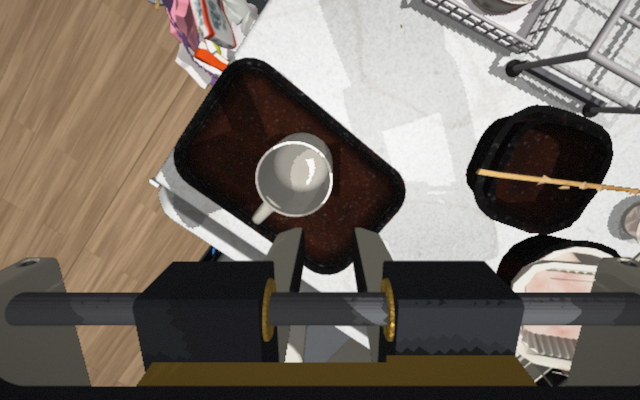

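The mug stands upright near the tray's centre at (295,180). Next I return to the handle.

Call:
arm_command([
  {"x":-0.02,"y":0.05,"z":0,"rx":0,"ry":0,"rz":-0.02,"claw":173},
  {"x":-0.04,"y":0.12,"z":0,"rx":0,"ry":0,"rz":-0.05,"claw":173},
  {"x":-0.065,"y":0.2,"z":0,"rx":0,"ry":0,"rz":-0.08,"claw":173},
  {"x":-0.09,"y":0.28,"z":0,"rx":0,"ry":0,"rz":-0.11,"claw":173},
  {"x":-0.115,"y":0.36,"z":0,"rx":0,"ry":0,"rz":-0.14,"claw":173},
  {"x":-0.14,"y":0.44,"z":0,"rx":0,"ry":0,"rz":-0.17,"claw":173},
  {"x":-0.165,"y":0.52,"z":0,"rx":0,"ry":0,"rz":-0.2,"claw":173},
  {"x":-0.19,"y":0.6,"z":0,"rx":0,"ry":0,"rz":-0.21,"claw":173},
  {"x":-0.202,"y":0.642,"z":0,"rx":0,"ry":0,"rz":-0.21,"claw":173},
  {"x":-0.202,"y":0.642,"z":0,"rx":0,"ry":0,"rz":-0.21,"claw":173},
])

```text
t: 27.62
tool_pos: [0.3861, 0.0753, 0.24]
orientation: [-1.928, -2.477, 0.0]
force: [0.0, -0.3, 0.2]
opening: 0.0299
gripper_force: 0.0
```

Call:
arm_command([
  {"x":0,"y":0,"z":0,"rx":0,"ry":0,"rz":0,"claw":173},
  {"x":0,"y":0,"z":0,"rx":0,"ry":0,"rz":0,"claw":173},
  {"x":0,"y":0,"z":0,"rx":0,"ry":0,"rz":0,"claw":173},
])

```text
t: 27.87
tool_pos: [0.388, 0.0708, 0.2409]
orientation: [-1.935, -2.474, 0.002]
force: [0.6, 0.2, 0.1]
opening: 0.0299
gripper_force: 0.0
```

Run:
```python
from h import *
goto(.3893,.0708,.109,14)
```

```text
now [0.388  0.0708 0.2409] ang 13.9 q6 -0.19 t 27.9 open 0.0299 d [ 2.500e-03 -1.000e-04 -2.637e-01] rot [ 0.0002 -0.0006  0.0007]
```

Call:
arm_command([
  {"x":0.0025,"y":0,"z":-0.05,"rx":0,"ry":0,"rz":0,"claw":173},
  {"x":0.0025,"y":0,"z":-0.11,"rx":0,"ry":0,"rz":0,"claw":173},
  {"x":0.0025,"y":0,"z":-0.17,"rx":0,"ry":0,"rz":0,"claw":173},
  {"x":0.0025,"y":0,"z":-0.22,"rx":0,"ry":0,"rz":0,"claw":173},
  {"x":0.0025,"y":0,"z":-0.25,"rx":0,"ry":0,"rz":0,"claw":173},
  {"x":0.0025,"y":0,"z":-0.264,"rx":0,"ry":0,"rz":0,"claw":173},
  {"x":0.0025,"y":0,"z":-0.264,"rx":0,"ry":0,"rz":0,"claw":173},
  {"x":0.0025,"y":0,"z":-0.264,"rx":0,"ry":0,"rz":0,"claw":173},
])

```text
t: 28.53
tool_pos: [0.3896, 0.0711, 0.11]
orientation: [-1.936, -2.474, 0.0]
force: [-0.0, -0.3, -0.3]
opening: 0.0298
gripper_force: 0.0
```

Call:
arm_command([
  {"x":0,"y":0,"z":0,"rx":0,"ry":0,"rz":0,"claw":255},
  {"x":0,"y":0,"z":0,"rx":0,"ry":0,"rz":0,"claw":255},
  {"x":0,"y":0,"z":0,"rx":0,"ry":0,"rz":0,"claw":255},
  {"x":0,"y":0,"z":0,"rx":0,"ry":0,"rz":0,"claw":255},
  {"x":0,"y":0,"z":0,"rx":0,"ry":0,"rz":0,"claw":255},
  {"x":0,"y":0,"z":0,"rx":0,"ry":0,"rz":0,"claw":255},
], squeeze=20)

```text
t: 29.03
tool_pos: [0.3899, 0.0717, 0.1105]
orientation: [1.934, 2.474, 0.001]
force: [0.1, -1.5, 6.5]
opening: 0.0081
gripper_force: 20.0
```

Call:
arm_command([
  {"x":0.005,"y":0.001,"z":0,"rx":0,"ry":0,"rz":0,"claw":255},
  {"x":0.013,"y":0.003,"z":0,"rx":0,"ry":0,"rz":0,"claw":255},
  {"x":0.024,"y":0.006,"z":0,"rx":0,"ry":0,"rz":0,"claw":255},
  {"x":0.036,"y":0.009,"z":0,"rx":0,"ry":0,"rz":0,"claw":255},
  {"x":0.048,"y":0.012,"z":0,"rx":0,"ry":0,"rz":0,"claw":255},
  {"x":0.06,"y":0.015,"z":0,"rx":0,"ry":0,"rz":0,"claw":255},
  {"x":0.072,"y":0.018,"z":0,"rx":0,"ry":0,"rz":0,"claw":255},
  {"x":0.084,"y":0.021,"z":0,"rx":0,"ry":0,"rz":0,"claw":255},
  {"x":0.096,"y":0.024,"z":0,"rx":0,"ry":0,"rz":0,"claw":255},
  {"x":0.108,"y":0.027,"z":0,"rx":0,"ry":0,"rz":0,"claw":255},
])

```text
t: 29.87
tool_pos: [0.4443, 0.0847, 0.1105]
orientation: [1.933, 2.474, -0.0]
force: [-1.2, -5.1, 6.7]
opening: 0.0084
gripper_force: 20.0
```

Call:
arm_command([
  {"x":0.012,"y":0.003,"z":0,"rx":0,"ry":0,"rz":0,"claw":255},
  {"x":0.024,"y":0.006,"z":0,"rx":0,"ry":0,"rz":0,"claw":255},
  {"x":0.036,"y":0.009,"z":0,"rx":0,"ry":0,"rz":0,"claw":255},
  {"x":0.048,"y":0.012,"z":0,"rx":0,"ry":0,"rz":0,"claw":255},
  {"x":0.06,"y":0.015,"z":0,"rx":0,"ry":0,"rz":0,"claw":255},
  {"x":0.072,"y":0.018,"z":0,"rx":0,"ry":0,"rz":0,"claw":255},
  {"x":0.084,"y":0.021,"z":0,"rx":0,"ry":0,"rz":0,"claw":255},
  {"x":0.094,"y":0.0235,"z":0,"rx":0,"ry":0,"rz":0,"claw":255},
  {"x":0.1,"y":0.025,"z":0,"rx":0,"ry":0,"rz":0,"claw":255},
  {"x":0.104,"y":0.026,"z":0,"rx":0,"ry":0,"rz":0,"claw":255},
])

```text
t: 30.7
tool_pos: [0.4965, 0.0971, 0.1105]
orientation: [1.933, 2.473, -0.001]
force: [0.1, -6.5, 5.9]
opening: 0.008
gripper_force: 20.0
```

Call:
arm_command([
  {"x":0.003,"y":0.0007,"z":0,"rx":0,"ry":0,"rz":0,"claw":255},
  {"x":0.006,"y":0.0014,"z":0,"rx":0,"ry":0,"rz":0,"claw":255},
  {"x":0.006,"y":0.0014,"z":0,"rx":0,"ry":0,"rz":0,"claw":255},
])

```text
t: 30.95
tool_pos: [0.4996, 0.0978, 0.1106]
orientation: [1.933, 2.473, -0.0]
force: [1.1, -6.6, 5.1]
opening: 0.0084
gripper_force: 20.0
```

Call:
arm_command([
  {"x":0.003,"y":0.0007,"z":0,"rx":0,"ry":0,"rz":0,"claw":255},
  {"x":0.006,"y":0.0014,"z":0,"rx":0,"ry":0,"rz":0,"claw":255},
  {"x":0.006,"y":0.0014,"z":0,"rx":0,"ry":0,"rz":0,"claw":255},
])

```text
t: 31.2
tool_pos: [0.5024, 0.0985, 0.1105]
orientation: [1.933, 2.473, -0.0]
force: [1.8, -6.0, 4.3]
opening: 0.0082
gripper_force: 20.0
```

Call:
arm_command([
  {"x":0.003,"y":0.0007,"z":0,"rx":0,"ry":0,"rz":0,"claw":255},
  {"x":0.006,"y":0.0014,"z":0,"rx":0,"ry":0,"rz":0,"claw":255},
  {"x":0.006,"y":0.0014,"z":0,"rx":0,"ry":0,"rz":0,"claw":255},
])

```text
t: 31.45
tool_pos: [0.5035, 0.0988, 0.1104]
orientation: [-1.935, -2.475, 0.006]
force: [-10.4, -9.2, 13.9]
opening: 0.0083
gripper_force: 20.0
```

Call:
arm_command([
  {"x":0.002,"y":0.0005,"z":0,"rx":0,"ry":0,"rz":0,"claw":255},
  {"x":0.002,"y":0.0005,"z":0,"rx":0,"ry":0,"rz":0,"claw":255},
  {"x":0,"y":0,"z":0,"rx":0,"ry":0,"rz":0,"claw":173},
  {"x":0,"y":0,"z":0,"rx":0,"ry":0,"rz":0,"claw":173},
  {"x":0,"y":0,"z":0,"rx":0,"ry":0,"rz":0,"claw":173},
  {"x":0,"y":0,"z":0,"rx":0,"ry":0,"rz":0,"claw":173},
  {"x":0,"y":0,"z":0.05,"rx":0,"ry":0,"rz":0,"claw":100},
  {"x":0,"y":0,"z":0.12,"rx":0,"ry":0,"rz":0,"claw":50},
  {"x":0,"y":0,"z":0.2,"rx":0,"ry":0,"rz":0,"claw":50},
  {"x":0,"y":0,"z":0.28,"rx":0,"ry":0,"rz":0,"claw":50},
])

```text
t: 32.28
tool_pos: [0.5036, 0.1004, 0.2504]
orientation: [-1.933, -2.474, 0.002]
force: [-0.5, 0.4, 0.4]
opening: 0.0521
gripper_force: 0.0
```

Run:
```python
from h import *
goto(.3645,.3045,.26,14)
P=cloud('top')[1]
c=P[180:215,270:345].reshape(-1,3); c=c[(c[:,2]>.104)&(c[:,2]<.122)&(c[:,1]>.055)&(c[:,1]<.14)&(c[:,0]<.535)&(c[:,0]>.46)]
print(len(c),c.mean(0))
```

```text
now [0.5036 0.1004 0.2504] ang 14.0 q6 -0.15 t 32.3 open 0.0521 d [-0.2781  0.4081  0.0192] rot [ 0.     -0.0009  0.0001]
1 [0.5149884  0.06020031 0.11809548]
```

Call:
arm_command([
  {"x":-0.02,"y":0.03,"z":0.02,"rx":0,"ry":0,"rz":0,"claw":50},
  {"x":-0.06,"y":0.09,"z":0.02,"rx":0,"ry":0,"rz":0,"claw":50},
  {"x":-0.1,"y":0.15,"z":0.02,"rx":0,"ry":0,"rz":0,"claw":50},
  {"x":-0.14,"y":0.21,"z":0.02,"rx":0,"ry":0,"rz":0,"claw":50},
  {"x":-0.18,"y":0.27,"z":0.02,"rx":0,"ry":0,"rz":0,"claw":50},
  {"x":-0.22,"y":0.33,"z":0.02,"rx":0,"ry":0,"rz":0,"claw":50},
  {"x":-0.26,"y":0.385,"z":0.02,"rx":0,"ry":0,"rz":0,"claw":50},
  {"x":-0.278,"y":0.408,"z":0.02,"rx":0,"ry":0,"rz":0,"claw":50},
  {"x":-0.278,"y":0.408,"z":0.02,"rx":0,"ry":0,"rz":0,"claw":50},
  {"x":-0.278,"y":0.408,"z":0.02,"rx":0,"ry":0,"rz":0,"claw":50},
])

```text
t: 33.17
tool_pos: [0.3649, 0.3048, 0.2594]
orientation: [1.931, 2.477, -0.0]
force: [-0.6, -0.4, 1.1]
opening: 0.0749
gripper_force: 0.0
```

Run:
```python
from h import *
goto(.3645,.3045,.125,14)
im,P,c=cloud('wrist'); q=P.reshape(-1,3)
m=(np.hypot(q[:,0]-.3645,q[:,1]-.3045)<.045)&(q[:,2]>.141)&(q[:,2]<.185);a=q[m];print(m.sum(),a.mean(0),(a.min(0)+a.max(0))/2,a.max(0))
m=(np.hypot(q[:,0]-.3645,q[:,1]-.3045)<.045)&(q[:,2]>.164)&(q[:,2]<.185);a=q[m];print(m.sum(),a.mean(0),(a.min(0)+a.max(0))/2,a.max(0))
im,P,c=cloud('top'); cc=P[170:215,270:345].reshape(-1,3); cc=cc[(cc[:,2]>.106)&(cc[:,2]<.118)&(cc[:,1]>.055)&(cc[:,1]<.14)&(cc[:,0]<.54)&(cc[:,0]>.46)]
print(len(cc),cc.mean(0),np.histogram(cc[:,0]+.249*(cc[:,1]-.0985),10))
cv2.imwrite('pics/c3.png',cv2.resize(im[130:270,180:380,::-1],None,fx=4,fy=4,interpolation=2))
```

```text
now [0.3649 0.3048 0.2594] ang 14.1 q6 0.34 t 33.2 open 0.0749 d [-0.0009 -0.0006 -0.2688] rot [ 0.0001  0.0001 -0.0011]
2645 [0.36207109 0.30882622 0.15564899] [0.36286503 0.30503665 0.15623962] [0.38896646 0.33131662 0.17142603]
222 [0.36271895 0.30582195 0.16919884] [0.36293599 0.30528241 0.16786965] [0.36987637 0.31173938 0.17142603]
62 [0.50347106 0.09808125 0.11403754] (array([ 6,  9, 10,  7,  7,  6,  5,  3,  6,  3]), array([0.49898126, 0.49999757, 0.50101387, 0.50203017, 0.50304648,
       0.50406278, 0.50507909, 0.50609539, 0.50711169, 0.508128  ,
       0.5091443 ]))
```

View pics/c3.png

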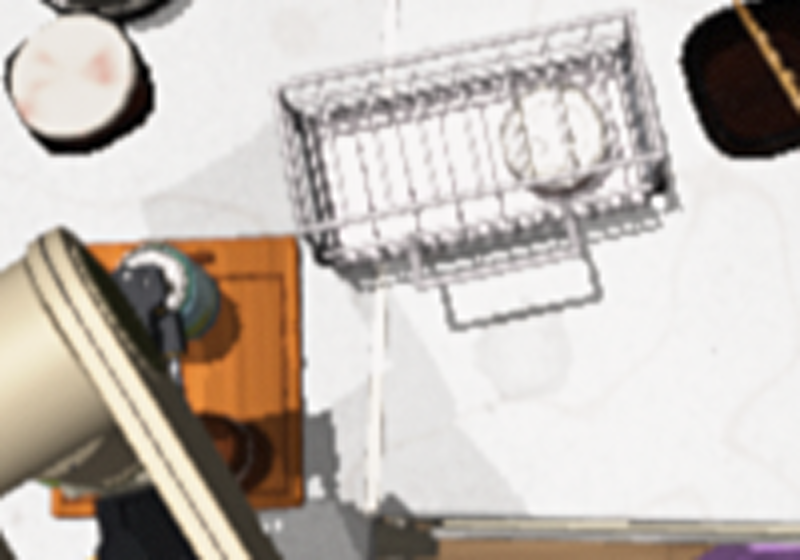

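The basket is home (bar moved 6 mm further in than at the start) with the tin still inside. Now I return the mill.

Call:
arm_command([
  {"x":-0.001,"y":0,"z":-0.05,"rx":0,"ry":0,"rz":0,"claw":50},
  {"x":-0.001,"y":0,"z":-0.11,"rx":0,"ry":0,"rz":0,"claw":50},
  {"x":-0.001,"y":0,"z":-0.17,"rx":0,"ry":0,"rz":0,"claw":50},
  {"x":-0.001,"y":0,"z":-0.22,"rx":0,"ry":0,"rz":0,"claw":50},
  {"x":-0.001,"y":0,"z":-0.255,"rx":0,"ry":0,"rz":0,"claw":50},
  {"x":-0.001,"y":0,"z":-0.269,"rx":0,"ry":0,"rz":0,"claw":50},
  {"x":-0.001,"y":0,"z":-0.269,"rx":0,"ry":0,"rz":0,"claw":50},
  {"x":-0.001,"y":0,"z":-0.269,"rx":0,"ry":0,"rz":0,"claw":50},
])

```text
t: 33.93
tool_pos: [0.3655, 0.3039, 0.1257]
orientation: [1.936, 2.474, 0.0]
force: [0.3, 0.3, -0.2]
opening: 0.0748
gripper_force: 0.0
```

Call:
arm_command([
  {"x":0,"y":0,"z":0,"rx":0,"ry":0,"rz":0,"claw":255},
  {"x":0,"y":0,"z":0,"rx":0,"ry":0,"rz":0,"claw":255},
  {"x":0,"y":0,"z":0,"rx":0,"ry":0,"rz":0,"claw":255},
  {"x":0,"y":0,"z":0,"rx":0,"ry":0,"rz":0,"claw":255},
  {"x":0,"y":0,"z":0,"rx":0,"ry":0,"rz":0,"claw":255},
  {"x":0,"y":0,"z":0,"rx":0,"ry":0,"rz":0,"claw":255},
], squeeze=25)

```text
t: 34.43
tool_pos: [0.3652, 0.3047, 0.1261]
orientation: [1.934, 2.475, 0.002]
force: [-1.6, 0.4, 6.2]
opening: 0.0523
gripper_force: 25.0
```

Call:
arm_command([
  {"x":0,"y":0,"z":0.03,"rx":0,"ry":0,"rz":0,"claw":255},
  {"x":0,"y":0,"z":0.08,"rx":0,"ry":0,"rz":0,"claw":255},
  {"x":0.008,"y":-0.03,"z":0.1,"rx":0,"ry":0,"rz":0,"claw":255},
  {"x":0.024,"y":-0.09,"z":0.1,"rx":0,"ry":0,"rz":0,"claw":255},
  {"x":0.043,"y":-0.16,"z":0.1,"rx":0,"ry":0,"rz":0,"claw":255},
  {"x":0.064,"y":-0.24,"z":0.1,"rx":0,"ry":0,"rz":0,"claw":255},
  {"x":0.086,"y":-0.32,"z":0.1,"rx":0,"ry":0,"rz":0,"claw":255},
  {"x":0.106,"y":-0.39,"z":0.1,"rx":0,"ry":0,"rz":0,"claw":255},
  {"x":0.12,"y":-0.445,"z":0.1,"rx":0,"ry":0,"rz":0,"claw":255},
  {"x":0.124,"y":-0.46,"z":0.1,"rx":0,"ry":0,"rz":0,"claw":255},
])

```text
t: 35.27
tool_pos: [0.4272, 0.0707, 0.1748]
orientation: [1.938, 2.472, -0.002]
force: [0.4, 1.4, -1.4]
opening: 0.0522
gripper_force: 24.9
```

Call:
arm_command([
  {"x":0,"y":0,"z":0,"rx":0,"ry":0,"rz":0,"claw":255},
  {"x":0,"y":0,"z":0,"rx":0,"ry":0,"rz":0,"claw":255},
  {"x":0,"y":0,"z":0,"rx":0,"ry":0,"rz":0,"claw":255},
])

```text
t: 35.52
tool_pos: [0.4264, 0.0754, 0.1748]
orientation: [-1.933, -2.475, 0.0]
force: [0.4, -0.1, -1.7]
opening: 0.0522
gripper_force: 24.9
```

Run:
```python
from h import *
goto(.427,.0752,.11,14)
```

```text
now [0.4264 0.0754 0.1748] ang 14.0 q6 -0.19 t 35.5 open 0.0522 d [ 0.0013 -0.0003 -0.1296] rot [-0.0003 -0.0004 -0.0002]
```

Call:
arm_command([
  {"x":0.001,"y":0,"z":-0.03,"rx":0,"ry":0,"rz":0,"claw":255},
  {"x":0.001,"y":0,"z":-0.07,"rx":0,"ry":0,"rz":0,"claw":255},
  {"x":0.001,"y":0,"z":-0.1,"rx":0,"ry":0,"rz":0,"claw":255},
  {"x":0.001,"y":0,"z":-0.12,"rx":0,"ry":0,"rz":0,"claw":255},
  {"x":0.001,"y":0,"z":-0.127,"rx":0,"ry":0,"rz":0,"claw":255},
  {"x":0.001,"y":0,"z":-0.131,"rx":0,"ry":0,"rz":0,"claw":255},
  {"x":0.001,"y":0,"z":-0.131,"rx":0,"ry":0,"rz":0,"claw":255},
])

```text
t: 36.1
tool_pos: [0.4271, 0.0751, 0.1103]
orientation: [-1.933, -2.476, 0.0]
force: [0.4, 0.2, -1.3]
opening: 0.0521
gripper_force: 25.0
```

Call:
arm_command([
  {"x":0,"y":0,"z":0,"rx":0,"ry":0,"rz":0,"claw":50},
  {"x":0,"y":0,"z":0,"rx":0,"ry":0,"rz":0,"claw":50},
  {"x":0,"y":0,"z":0,"rx":0,"ry":0,"rz":0,"claw":50},
  {"x":0,"y":0,"z":0,"rx":0,"ry":0,"rz":0,"claw":50},
  {"x":0,"y":0,"z":0,"rx":0,"ry":0,"rz":0,"claw":50},
  {"x":0,"y":0,"z":0.04,"rx":0,"ry":0,"rz":0,"claw":50},
  {"x":0,"y":0,"z":0.1,"rx":0,"ry":0,"rz":0,"claw":50},
  {"x":0,"y":0,"z":0.17,"rx":0,"ry":0,"rz":0,"claw":50},
  {"x":0,"y":0,"z":0.24,"rx":0,"ry":0,"rz":0,"claw":50},
  {"x":0,"y":0,"z":0.29,"rx":0,"ry":0,"rz":0,"claw":50},
])

```text
t: 36.93
tool_pos: [0.4279, 0.0743, 0.258]
orientation: [1.933, 2.473, 0.003]
force: [1.8, 0.4, 0.3]
opening: 0.0751
gripper_force: 0.0
```

Run:
```python
from h import *
goto(.365,.405,.26,14)
im,P,c=cloud('wrist'); q=P.reshape(-1,3)
m=(np.hypot(q[:,0]-.427,q[:,1]-.075)<.05)&(q[:,2]>.148)&(q[:,2]<.165);a=q[m];print(m.sum(),a.mean(0))
```

```text
now [0.4279 0.0743 0.258 ] ang 14.0 q6 -0.19 t 36.9 open 0.0751 d [-0.1259  0.6614  0.0039] rot [-0.0001  0.0015  0.0002]
200 [0.42516452 0.07573728 0.15320683]
```

Call:
arm_command([
  {"x":-0.008,"y":0.04,"z":0.004,"rx":0,"ry":0,"rz":0,"claw":0},
  {"x":-0.022,"y":0.11,"z":0.004,"rx":0,"ry":0,"rz":0,"claw":0},
  {"x":-0.036,"y":0.19,"z":0.004,"rx":0,"ry":0,"rz":0,"claw":0},
  {"x":-0.052,"y":0.27,"z":0.004,"rx":0,"ry":0,"rz":0,"claw":0},
  {"x":-0.068,"y":0.35,"z":0.004,"rx":0,"ry":0,"rz":0,"claw":0},
  {"x":-0.084,"y":0.43,"z":0.004,"rx":0,"ry":0,"rz":0,"claw":0},
  {"x":-0.1,"y":0.51,"z":0.004,"rx":0,"ry":0,"rz":0,"claw":0},
  {"x":-0.115,"y":0.59,"z":0.004,"rx":0,"ry":0,"rz":0,"claw":0},
  {"x":-0.126,"y":0.661,"z":0.004,"rx":0,"ry":0,"rz":0,"claw":0},
  {"x":-0.126,"y":0.661,"z":0.004,"rx":0,"ry":0,"rz":0,"claw":0},
])

```text
t: 37.82
tool_pos: [0.3621, 0.4098, 0.2554]
orientation: [-1.928, -2.478, 0.0]
force: [0.5, 0.2, -0.4]
opening: 0.0931
gripper_force: 0.0
```

Call:
arm_command([
  {"x":0,"y":0,"z":0,"rx":0,"ry":0,"rz":0,"claw":0},
  {"x":0,"y":0,"z":0,"rx":0,"ry":0,"rz":0,"claw":0},
  {"x":0,"y":0,"z":0,"rx":0,"ry":0,"rz":0,"claw":0},
])

```text
t: 38.07
tool_pos: [0.3647, 0.4039, 0.2565]
orientation: [1.936, 2.474, -0.0]
force: [-0.3, -0.2, -0.9]
opening: 0.093
gripper_force: 0.0
```

Run:
```python
from h import *
goto(.365,.405,.1385,14)
im,P,c=cloud('wrist'); q=P.reshape(-1,3)
m=(np.hypot(q[:,0]-.365,q[:,1]-.405)<.055)&(q[:,2]>.171)&(q[:,2]<.191);a=q[m];print(m.sum(),a.mean(0),(a.min(0)+a.max(0))/2)
```

```text
now [0.3647 0.4039 0.2565] ang 13.9 q6 0.5 t 38.1 open 0.093 d [ 0.0007  0.0022 -0.2361] rot [0.0002 0.     0.0007]
4760 [0.36296192 0.40731139 0.18051681] [0.3637087  0.40645428 0.17877344]
```

Call:
arm_command([
  {"x":0,"y":0.002,"z":-0.05,"rx":0,"ry":0,"rz":0,"claw":0},
  {"x":0,"y":0.002,"z":-0.1,"rx":0,"ry":0,"rz":0,"claw":0},
  {"x":0,"y":0.002,"z":-0.15,"rx":0,"ry":0,"rz":0,"claw":0},
  {"x":0,"y":0.002,"z":-0.2,"rx":0,"ry":0,"rz":0,"claw":0},
  {"x":0,"y":0.002,"z":-0.236,"rx":0,"ry":0,"rz":0,"claw":0},
  {"x":0,"y":0.002,"z":-0.236,"rx":0,"ry":0,"rz":0,"claw":0},
  {"x":0,"y":0.002,"z":-0.236,"rx":0,"ry":0,"rz":0,"claw":0},
])

```text
t: 38.7
tool_pos: [0.3643, 0.4045, 0.1382]
orientation: [-1.936, -2.474, 0.003]
force: [-0.4, 0.1, 0.5]
opening: 0.0933
gripper_force: 0.0
```

Call:
arm_command([
  {"x":0,"y":0,"z":0,"rx":0,"ry":0,"rz":0,"claw":255},
  {"x":0,"y":0,"z":0,"rx":0,"ry":0,"rz":0,"claw":255},
  {"x":0,"y":0,"z":0,"rx":0,"ry":0,"rz":0,"claw":255},
  {"x":0,"y":0,"z":0,"rx":0,"ry":0,"rz":0,"claw":255},
  {"x":0,"y":0,"z":0,"rx":0,"ry":0,"rz":0,"claw":255},
  {"x":0,"y":0,"z":0,"rx":0,"ry":0,"rz":0,"claw":255},
], squeeze=25)

```text
t: 39.2
tool_pos: [0.3646, 0.4062, 0.1395]
orientation: [1.934, 2.475, 0.002]
force: [-1.0, -0.7, 4.6]
opening: 0.0643
gripper_force: 25.0
```

Call:
arm_command([
  {"x":0,"y":0,"z":0.03,"rx":0,"ry":0,"rz":0,"claw":255},
  {"x":0,"y":0,"z":0.08,"rx":0,"ry":0,"rz":0,"claw":255},
  {"x":0.004,"y":-0.03,"z":0.1,"rx":0,"ry":0,"rz":0,"claw":255},
  {"x":0.014,"y":-0.09,"z":0.1,"rx":0,"ry":0,"rz":0,"claw":255},
  {"x":0.024,"y":-0.16,"z":0.1,"rx":0,"ry":0,"rz":0,"claw":255},
  {"x":0.036,"y":-0.24,"z":0.1,"rx":0,"ry":0,"rz":0,"claw":255},
  {"x":0.048,"y":-0.32,"z":0.1,"rx":0,"ry":0,"rz":0,"claw":255},
  {"x":0.06,"y":-0.4,"z":0.1,"rx":0,"ry":0,"rz":0,"claw":255},
  {"x":0.068,"y":-0.45,"z":0.1,"rx":0,"ry":0,"rz":0,"claw":255},
  {"x":0.07,"y":-0.47,"z":0.1,"rx":0,"ry":0,"rz":0,"claw":255},
])

```text
t: 40.03
tool_pos: [0.3992, 0.1675, 0.1879]
orientation: [1.938, 2.472, -0.003]
force: [-0.9, 0.5, -4.9]
opening: 0.0641
gripper_force: 25.0
```

Call:
arm_command([
  {"x":0,"y":0,"z":0,"rx":0,"ry":0,"rz":0,"claw":255},
  {"x":0,"y":0,"z":0,"rx":0,"ry":0,"rz":0,"claw":255},
  {"x":0,"y":0,"z":0,"rx":0,"ry":0,"rz":0,"claw":255},
])

```text
t: 40.28
tool_pos: [0.399, 0.1717, 0.1884]
orientation: [-1.934, -2.475, -0.0]
force: [0.4, 0.5, -4.4]
opening: 0.0645
gripper_force: 25.0
```

Run:
```python
from h import *
goto(.3999,.1703,.122,14)
```

```text
now [0.399  0.1717 0.1884] ang 14.0 q6 0.04 t 40.3 open 0.0645 d [ 0.0017 -0.0028 -0.1328] rot [-0.0002 -0.0003 -0.0001]
```

Call:
arm_command([
  {"x":0.002,"y":-0.002,"z":-0.03,"rx":0,"ry":0,"rz":0,"claw":255},
  {"x":0.002,"y":-0.002,"z":-0.07,"rx":0,"ry":0,"rz":0,"claw":255},
  {"x":0.002,"y":-0.002,"z":-0.1,"rx":0,"ry":0,"rz":0,"claw":255},
  {"x":0.002,"y":-0.002,"z":-0.12,"rx":0,"ry":0,"rz":0,"claw":255},
  {"x":0.002,"y":-0.002,"z":-0.127,"rx":0,"ry":0,"rz":0,"claw":255},
  {"x":0.002,"y":-0.002,"z":-0.131,"rx":0,"ry":0,"rz":0,"claw":255},
  {"x":0.002,"y":-0.002,"z":-0.131,"rx":0,"ry":0,"rz":0,"claw":255},
])

```text
t: 40.87
tool_pos: [0.4001, 0.1707, 0.1238]
orientation: [-1.933, -2.476, 0.0]
force: [0.6, 0.1, -4.1]
opening: 0.0642
gripper_force: 25.0
```

Call:
arm_command([
  {"x":0,"y":0,"z":0,"rx":0,"ry":0,"rz":0,"claw":0},
  {"x":0,"y":0,"z":0,"rx":0,"ry":0,"rz":0,"claw":0},
  {"x":0,"y":0,"z":0,"rx":0,"ry":0,"rz":0,"claw":0},
  {"x":0,"y":0,"z":0,"rx":0,"ry":0,"rz":0,"claw":0},
  {"x":0,"y":0,"z":0,"rx":0,"ry":0,"rz":0,"claw":0},
  {"x":0,"y":0,"z":0.04,"rx":0,"ry":0,"rz":0,"claw":0},
  {"x":0,"y":0,"z":0.1,"rx":0,"ry":0,"rz":0,"claw":0},
  {"x":0,"y":0,"z":0.17,"rx":0,"ry":0,"rz":0,"claw":0},
  {"x":0,"y":0,"z":0.24,"rx":0,"ry":0,"rz":0,"claw":0},
  {"x":0,"y":0,"z":0.28,"rx":0,"ry":0,"rz":0,"claw":0},
])

```text
t: 41.7
tool_pos: [0.4014, 0.1701, 0.2675]
orientation: [1.933, 2.473, 0.006]
force: [-0.2, 0.8, 0.4]
opening: 0.0929
gripper_force: 0.0
```

Run:
```python
from h import *
goto(.4855,.355,.26,12)
im,P,c=cloud('wrist'); q=P.reshape(-1,3)
m=(np.hypot(q[:,0]-.4,q[:,1]-.169)<.055)&(q[:,2]>.155)&(q[:,2]<.175);a=q[m];print(m.sum(),a.mean(0),(a.min(0)+a.max(0))/2)
```

```text
now [0.4014 0.1701 0.2675] ang 14.0 q6 0.04 t 41.7 open 0.0929 d [ 0.1682  0.3698 -0.0151] rot [-0.0007  0.0023 -0.0172]
3882 [0.39883582 0.1716147  0.16446954] [0.39942984 0.17065702 0.16266774]
```

Call:
arm_command([
  {"x":0.015,"y":0.03,"z":0,"rx":0,"ry":0,"rz":-0.017,"claw":0},
  {"x":0.04,"y":0.09,"z":0,"rx":0,"ry":0,"rz":-0.017,"claw":0},
  {"x":0.07,"y":0.15,"z":0,"rx":0,"ry":0,"rz":-0.017,"claw":0},
  {"x":0.1,"y":0.22,"z":0,"rx":0,"ry":0,"rz":-0.017,"claw":0},
  {"x":0.13,"y":0.29,"z":0,"rx":0,"ry":0,"rz":-0.017,"claw":0},
  {"x":0.155,"y":0.345,"z":-0.015,"rx":0,"ry":0,"rz":-0.017,"claw":0},
  {"x":0.168,"y":0.37,"z":-0.015,"rx":0,"ry":0,"rz":-0.017,"claw":0},
  {"x":0.168,"y":0.37,"z":-0.015,"rx":0,"ry":0,"rz":-0.017,"claw":0},
  {"x":0.168,"y":0.37,"z":-0.015,"rx":0,"ry":0,"rz":-0.017,"claw":0},
  {"x":0.168,"y":0.37,"z":-0.015,"rx":0,"ry":0,"rz":-0.017,"claw":0},
])

```text
t: 42.58
tool_pos: [0.4841, 0.3541, 0.2556]
orientation: [1.977, 2.442, -0.001]
force: [-0.4, -1.0, -0.4]
opening: 0.0929
gripper_force: 0.0
```

Run:
```python
from h import *
goto(.4855,.355,.103,12)
im,P,c=cloud('wrist'); q=P.reshape(-1,3)
m=(np.hypot(q[:,0]-.4855,q[:,1]-.355)<.055)&(q[:,2]>.118)&(q[:,2]<.14);a=q[m];print(m.sum(),a.mean(0),(a.min(0)+a.max(0))/2)
```

```text
now [0.4841 0.3541 0.2556] ang 12.0 q6 0.34 t 42.6 open 0.0929 d [ 0.0028  0.0019 -0.3051] rot [ 0.0003 -0.0001 -0.0002]
3301 [0.48298508 0.35871082 0.12743713] [0.4835708  0.35803162 0.12553633]
```

Call:
arm_command([
  {"x":0.002,"y":0.003,"z":-0.05,"rx":0,"ry":0,"rz":0,"claw":0},
  {"x":0.002,"y":0.003,"z":-0.11,"rx":0,"ry":0,"rz":0,"claw":0},
  {"x":0.002,"y":0.003,"z":-0.17,"rx":0,"ry":0,"rz":0,"claw":0},
  {"x":0.002,"y":0.003,"z":-0.23,"rx":0,"ry":0,"rz":0,"claw":0},
  {"x":0.002,"y":0.003,"z":-0.28,"rx":0,"ry":0,"rz":0,"claw":0},
  {"x":0.002,"y":0.003,"z":-0.305,"rx":0,"ry":0,"rz":0,"claw":0},
  {"x":0.002,"y":0.003,"z":-0.305,"rx":0,"ry":0,"rz":0,"claw":0},
  {"x":0.002,"y":0.003,"z":-0.305,"rx":0,"ry":0,"rz":0,"claw":0},
])

```text
t: 43.3
tool_pos: [0.4854, 0.3558, 0.1038]
orientation: [1.977, 2.441, -0.0]
force: [-0.4, 0.5, 0.3]
opening: 0.093
gripper_force: 0.0
```

Call:
arm_command([
  {"x":0,"y":0,"z":0,"rx":0,"ry":0,"rz":0,"claw":255},
  {"x":0,"y":0,"z":0,"rx":0,"ry":0,"rz":0,"claw":255},
  {"x":0,"y":0,"z":0,"rx":0,"ry":0,"rz":0,"claw":255},
  {"x":0,"y":0,"z":0,"rx":0,"ry":0,"rz":0,"claw":255},
  {"x":0,"y":0,"z":0,"rx":0,"ry":0,"rz":0,"claw":255},
  {"x":0,"y":0,"z":0,"rx":0,"ry":0,"rz":0,"claw":255},
], squeeze=25)

```text
t: 43.8
tool_pos: [0.4855, 0.3566, 0.1041]
orientation: [1.976, 2.442, 0.001]
force: [-1.9, -0.6, 5.5]
opening: 0.0646
gripper_force: 25.0
```

Call:
arm_command([
  {"x":0,"y":0,"z":0.04,"rx":0,"ry":0,"rz":0,"claw":255},
  {"x":0,"y":0,"z":0.1,"rx":0,"ry":0,"rz":0,"claw":255},
  {"x":0,"y":0,"z":0.17,"rx":0,"ry":0,"rz":0,"claw":255},
  {"x":0,"y":0,"z":0.24,"rx":0,"ry":0,"rz":0,"claw":255},
  {"x":0,"y":0,"z":0.31,"rx":0,"ry":0,"rz":0,"claw":255},
  {"x":0,"y":0,"z":0.35,"rx":0,"ry":0,"rz":0,"claw":255},
  {"x":-0.002,"y":-0.02,"z":0.37,"rx":0,"ry":0,"rz":0,"claw":255},
  {"x":-0.008,"y":-0.07,"z":0.37,"rx":0,"ry":0,"rz":0,"claw":255},
  {"x":-0.014,"y":-0.13,"z":0.37,"rx":0,"ry":0,"rz":0,"claw":255},
  {"x":-0.02,"y":-0.2,"z":0.37,"rx":0,"ry":0,"rz":0,"claw":255},
])

```text
t: 44.63
tool_pos: [0.4742, 0.2553, 0.2862]
orientation: [-1.973, -2.443, 0.004]
force: [0.4, -0.4, -3.3]
opening: 0.0647
gripper_force: 25.0
```

Call:
arm_command([
  {"x":-0.008,"y":-0.07,"z":0,"rx":0,"ry":0,"rz":0,"claw":255},
  {"x":-0.016,"y":-0.14,"z":0,"rx":0,"ry":0,"rz":0,"claw":255},
  {"x":-0.024,"y":-0.21,"z":0,"rx":0,"ry":0,"rz":0,"claw":255},
  {"x":-0.032,"y":-0.28,"z":0,"rx":0,"ry":0,"rz":0,"claw":255},
  {"x":-0.04,"y":-0.35,"z":0,"rx":0,"ry":0,"rz":0,"claw":255},
  {"x":-0.048,"y":-0.42,"z":0,"rx":0,"ry":0,"rz":0,"claw":255},
  {"x":-0.054,"y":-0.48,"z":0,"rx":0,"ry":0,"rz":0,"claw":255},
  {"x":-0.058,"y":-0.52,"z":0,"rx":0,"ry":0,"rz":0,"claw":255},
  {"x":-0.058,"y":-0.531,"z":0,"rx":0,"ry":0,"rz":0,"claw":255},
  {"x":-0.058,"y":-0.531,"z":0,"rx":0,"ry":0,"rz":0,"claw":255},
])

```text
t: 45.47
tool_pos: [0.4454, -0.0107, 0.2867]
orientation: [-1.979, -2.438, 0.002]
force: [-0.0, 0.4, -3.3]
opening: 0.0649
gripper_force: 25.0
```

Call:
arm_command([
  {"x":0,"y":0,"z":0,"rx":0,"ry":0,"rz":0,"claw":255},
  {"x":0,"y":0,"z":0,"rx":0,"ry":0,"rz":0,"claw":255},
  {"x":0,"y":0,"z":0,"rx":0,"ry":0,"rz":0,"claw":255},
])

```text
t: 45.72
tool_pos: [0.4462, -0.0081, 0.2878]
orientation: [-1.974, -2.443, 0.0]
force: [-0.5, 0.1, -2.6]
opening: 0.0651
gripper_force: 25.0
```

Run:
```python
from h import *
goto(.4460,-.0106,.087,12)
```

```text
now [ 0.4462 -0.0081  0.2878] ang 12.1 q6 -0.34 t 45.7 open 0.0651 d [-0.0005 -0.0049 -0.4015] rot [-0.0002 -0.0003 -0.0011]
```

Call:
arm_command([
  {"x":0,"y":-0.004,"z":-0.06,"rx":0,"ry":0,"rz":0,"claw":255},
  {"x":0,"y":-0.004,"z":-0.13,"rx":0,"ry":0,"rz":0,"claw":255},
  {"x":0,"y":-0.004,"z":-0.2,"rx":0,"ry":0,"rz":0,"claw":255},
  {"x":0,"y":-0.004,"z":-0.27,"rx":0,"ry":0,"rz":0,"claw":255},
  {"x":0,"y":-0.004,"z":-0.33,"rx":0,"ry":0,"rz":0,"claw":255},
  {"x":0,"y":-0.004,"z":-0.37,"rx":0,"ry":0,"rz":0,"claw":255},
  {"x":0,"y":-0.004,"z":-0.39,"rx":0,"ry":0,"rz":0,"claw":255},
  {"x":0,"y":-0.004,"z":-0.399,"rx":0,"ry":0,"rz":0,"claw":255},
  {"x":0,"y":-0.004,"z":-0.401,"rx":0,"ry":0,"rz":0,"claw":255},
  {"x":0,"y":-0.004,"z":-0.401,"rx":0,"ry":0,"rz":0,"claw":255},
])

```text
t: 46.55
tool_pos: [0.4472, -0.0108, 0.0886]
orientation: [1.974, 2.442, 0.001]
force: [-0.2, 0.6, -3.0]
opening: 0.0648
gripper_force: 25.0
```

Call:
arm_command([
  {"x":0,"y":0,"z":0,"rx":0,"ry":0,"rz":0,"claw":0},
  {"x":0,"y":0,"z":0,"rx":0,"ry":0,"rz":0,"claw":0},
  {"x":0,"y":0,"z":0,"rx":0,"ry":0,"rz":0,"claw":0},
  {"x":0,"y":0,"z":0,"rx":0,"ry":0,"rz":0,"claw":0},
  {"x":0,"y":0,"z":0,"rx":0,"ry":0,"rz":0,"claw":0},
  {"x":0,"y":0,"z":0.04,"rx":0,"ry":0,"rz":0,"claw":0},
  {"x":0,"y":0,"z":0.1,"rx":0,"ry":0,"rz":0,"claw":0},
  {"x":0,"y":0,"z":0.17,"rx":0,"ry":0,"rz":0,"claw":0},
  {"x":0,"y":0,"z":0.25,"rx":0,"ry":0,"rz":0,"claw":0},
  {"x":0,"y":0,"z":0.33,"rx":0,"ry":0,"rz":0,"claw":0},
])

```text
t: 47.38
tool_pos: [0.4456, -0.0111, 0.254]
orientation: [-1.976, -2.441, 0.001]
force: [1.0, -0.3, 0.7]
opening: 0.093
gripper_force: 0.0
```

Call:
arm_command([
  {"x":-0.08,"y":-0.05,"z":0,"rx":0,"ry":0,"rz":0,"claw":0},
  {"x":-0.16,"y":-0.1,"z":0,"rx":0,"ry":0,"rz":0,"claw":0},
  {"x":-0.2,"y":-0.2,"z":0,"rx":0,"ry":0,"rz":0,"claw":0},
  {"x":-0.2,"y":-0.3,"z":0,"rx":0,"ry":0,"rz":0,"claw":0},
  {"x":-0.2,"y":-0.4,"z":0,"rx":0,"ry":0,"rz":0,"claw":0},
  {"x":-0.2,"y":-0.4,"z":0,"rx":0,"ry":0,"rz":0,"claw":0},
  {"x":-0.2,"y":-0.4,"z":0,"rx":0,"ry":0,"rz":0,"claw":0},
  {"x":-0.2,"y":-0.4,"z":0,"rx":0,"ry":0,"rz":0,"claw":0},
])

```text
t: 48.05
tool_pos: [0.3456, -0.2128, 0.2525]
orientation: [-1.981, -2.437, -0.0]
force: [0.1, -0.2, 0.1]
opening: 0.0932
gripper_force: 0.0
```

Run:
```python
from h import *
im,P,c=cloud('top'); T=np.load('top0.npy')
for n,x,y,h in(("tall",.4,.169,.168),("mill",.427,.075,.154),("short",.445,-.011,.115)):
    for A in(T,P):
        q=A.reshape(-1,3); a=q[(np.hypot(q[:,0]-x,q[:,1]-y)<.05)&(q[:,2]>h-.012)]; print(n,len(a),a.mean(0).round(4) if len(a) else 0)
cv2.imwrite('pics/c4.png',cv2.resize(im[110:280,180:480,::-1],None,fx=2.6,fy=2.6,interpolation=2))
```

```text
tall 353 [0.4001 0.1656 0.164 ]
tall 367 [0.4009 0.165  0.1637]
mill 69 [0.4274 0.0727 0.1462]
mill 60 [0.4275 0.0717 0.147 ]
short 331 [ 0.4449 -0.0135  0.1113]
short 335 [ 0.447  -0.0137  0.1109]
```

View pics/c4.png

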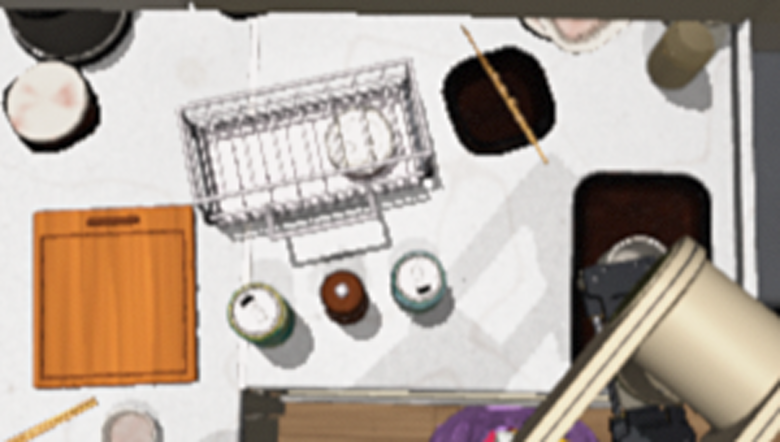

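All three are back within about 2 mm of their starting spots and upright. The board is empty, the basket is home with the tin in it, the mug is in the tray, and the gripper hangs free above it.

```bash
python3 -c "
from plant import robot
print(robot.close_job())"
```

```text
the job is handed in; nothing more can be done
None
```

The job is done and handed in at about 48 s: the mug stands upright in the black tray, the basket is fully home with the tin in it, and the mill and both cans are back within about 2 mm of where they stood.

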